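# Staining jars away, mouth down, and the drawer shut

## Robot

A 7-joint arm with a two-finger parallel gripper is mounted at the origin on the work surface. World frame = base frame: x ahead of the robot, y to its left, z up, the work surface at z = 0. Lengths are in m, angles in rad, forces in N, time in s.
With the tool pointing down it reaches from about 0.4 to 0.875 m from the base axis. Payload 6.5 kg.
Tool frame: the origin (TCP) lies at the centre of the arm's flange, where the gripper is bolted on; the fingertips stand 166 mm ahead of it and the grasp point (between the pads) lies 147 mm ahead of it; z points along the fingers, y is the direction in which the jaws open and shut (so a half turn about z gives the same grasp; the last joint's range is limited). The gripper opens to 88 mm and grips with 3 to 60 N. Pads are 18 mm wide; open, the fingers measure 123 mm over their backs; the gripper's body (75 mm by 187 mm) begins 45 mm behind the grasp point.
Start: joints at [1.243, 0.536, -0.004, 1.538, 0.003, 1.067, -0.071], TCP at [0.168, -0.628, 0.405] pointing down, gripper open.
Joint ranges: [-2.7, 2.7], [-0.37, 2.16], [-1.27, 1.26], [0.24, 2.4], [-1.31, 4.45], [0.19, 1.91], [-2.76, 2.76]. Speed limits (rad/s): [2.39, 2.39, 3.14, 3.14, 3.14, 3.14, 3.14].

## Interface

Orientations are given as a unit quaternion [x, y, z, w].
In Python, from workcell import observe, read_camera, calibration, finish_job gives the robot as it stands.
- The arm moves only by the tool send_rows, never from a script. Its argument "deltas" is a list that holds one entry, the list of rows, each a list of 7 numbers: the turn, a rotation vector about the tool's x, y, z in rad, then the shift along the tool's x, y, z in cm, then the closure, from -1 (fully open) to 1 (shut). A call has 1 to 12 rows; each row is the pose to reach, as a shift and turn from the pose commanded when the call began, along the tool's axes at that moment; what a row does not reach only later rows make up. A row lasts 1/12 s, in which the tool goes at most 41.7 mm and 7.16 degrees, less where a joint would pass 70% of its speed; a pose out of reach is approached as far as the arm can. A call with a gripper value outside its range is refused whole. The fingers move at their own pace and stop on an object; "force" is the grip in N (left out, the last holds). Time passes only in rows, so rows that repeat a pose let the fingers close. It gives the time, the measured TCP pose, the force and the opening at its end, in the units of the state.
- observe(): the state, without advancing time (a new reading comes with each control period).
- read_camera(name): name is "scene" or "top" or "wrist"; returns the picture (480x640x3 uint8, red, green, blue); there is no depth.
- calibration(name): a dict with "fx", "fy", "cx", "cy" (pixels), "R" (3x3) and "t" (3): a world point X has camera coordinates R X + t. Camera axes: x right, y down, z forward; pixel columns grow to the right and rows downward; lengths in m; the calibration is good to about 2 mm. A picture is of the moment at which its call begins: read the wrist's pose just before it. calibration takes no time and is no camera call; for the wrist camera it gives the pose at the moment of the call.
- finish_job(): hands the job in, once; it reports no verdict.
The state is a dict: "time": time; "joint_pos": joint angles; "qd": joint speeds; "joint_efforts": joint torques, N m; "ee_pos": TCP position; "tcp_rot": TCP orientation; "wrist_force": force on the tool from outside, world axes, zero at the start; "moment": the same for the moment, N m; "opening": opening from 0.0 (shut) to 1.0 (fully open).
Only numpy, scipy, OpenCV 4.12 (cv2) and the standard library are available. Lean on these libraries where they do the work, as an engineer would, in place of code of your own. Each camera call takes 0.05 s, during which the arm holds its last target. There are 200 camera calls.

## Task

The practical is over: put the washed staining jars and the wooden slide box away in the open drawer of the bench cabinet. Turn every jar over so that it stands mouth down on the drawer's floor (so no dust gets in), lay the slide box on the floor beside them, and push the drawer fully shut. Leave the other things on the bench where they are.

Things in the scene. Friction and masses are not known exactly. Their poses are not given: they have to be found in the camera images.
- drawer (a joint): how far the cabinet's drawer is pulled out, m: 0 = fully shut, 0.265 = its stop; it stands about 0.2 open at the start. It slides level, needs about 2 N to move and stays where it is left. The fixed wooden cabinet round it is 300 wide, 320 deep and 130 mm high; with the drawer out by q the cabinet's roof covers all beyond x = q of drawer_floor, 96 mm above that floor
- drawer_floor (a point): point on the drawer's inner floor, 22 mm above the bench, at the middle of the inside of its front panel; moves with the drawer. +x points into the cabinet (the way it shuts), z up. The free floor reaches 190 mm along +x, to stored slide packs 28 mm high, and 129 mm either way along y to side walls 50 mm high; the front panel is 15 mm thick, its top edge 95 mm above the floor
- drawer_handle (a point): middle of the drawer's steel bar handle, 110 mm long along y, 11 mm thick; it stands 35 mm out from the front panel (towards -x), 91 mm above the bench and 50 mm from drawer_floor along -x
- jar1: square white plastic staining jar, 54 x 54 mm and 84 mm tall, open at one end, walls 4 mm, base 6 mm, about 80 g, its centre of mass about 35 mm from the base; origin at the centre of the outside of its base, z points from the base to the mouth, x and y square to its side faces. Stands mouth up at the start. Two or three of the three alike jars are there (None if absent)
- jar2: square white plastic staining jar, 54 x 54 mm and 84 mm tall, open at one end, walls 4 mm, base 6 mm, about 80 g, its centre of mass about 35 mm from the base; origin at the centre of the outside of its base, z points from the base to the mouth, x and y square to its side faces. Stands mouth up at the start. Two or three of the three alike jars are there (None if absent)
- jar3: square white plastic staining jar, 54 x 54 mm and 84 mm tall, open at one end, walls 4 mm, base 6 mm, about 80 g, its centre of mass about 35 mm from the base; origin at the centre of the outside of its base, z points from the base to the mouth, x and y square to its side faces. Stands mouth up at the start. Two or three of the three alike jars are there (None if absent)
- slide_box: small wooden slide box with a closed lid, 90 mm (x) by 50 mm (y), 45 mm high, about 180 g; origin at the centre of its underside, z up through the lid
- wash_bottle: white wash bottle, 72 mm across, 160 mm tall with a bent spout up to 235 mm; not part of the job. Origin at the centre of its underside
- dropper_bottle: dropper bottle, 32 mm across, 88 mm tall; not part of the job. Origin at the centre of its underside
- glass_bowl: glass bowl, 90 mm across, 48 mm high; not part of the job. Origin at the centre of its underside
- petri_dish: closed glass petri dish, 58 mm across, 14 mm high; not part of the job. Origin at the centre of its underside
- phone: phone lying flat, 150 (x) by 72 (y) by 9 mm; not part of the job. Origin at the centre of its underside

How it is judged:
At the end, for the whole second after the job is handed in: The drawer is shut to within 6 mm; every jar present stands mouth down (within 0.15 rad) on the drawer's floor and the slide box rests on the floor (not on top of a jar); all at rest (angle between each of jar1, jar2, jar3's own z axis and vertical above 2.99 rad and z of jar1 in the frame of drawer_floor between 0.076 and 0.092 m and x of jar1 in the frame of drawer_floor between 0 and 0.19 m and y of jar1 in the frame of drawer_floor between -0.13 and 0.13 m and linear speed of each of jar1, jar2, jar3, slide_box below 0.02 m/s and z of jar2 in the frame of drawer_floor between 0.076 and 0.092 m and x of jar2 in the frame of drawer_floor between 0 and 0.19 m and y of jar2 in the frame of drawer_floor between -0.13 and 0.13 m and z of jar3 in the frame of drawer_floor between 0.076 and 0.092 m and x of jar3 in the frame of drawer_floor between 0 and 0.19 m and y of jar3 in the frame of drawer_floor between -0.13 and 0.13 m and x of slide_box in the frame of drawer_floor between 0 and 0.19 m and y of slide_box in the frame of drawer_floor between -0.13 and 0.13 m and z of slide_box in the frame of drawer_floor between -0.006 and 0.053 m and value of joint drawer below 0.006 m); the robot touches nothing.
It fails at once if a bottle, bowl, dish or the phone is pushed more than 80 mm from its place (distance of any of wash_bottle, dropper_bottle, glass_bowl, petri_dish, phone from where it was at the start of the episode above 0.08 m).
It fails at once if a bottle or the bowl is knocked over (angle between any of wash_bottle, dropper_bottle, glass_bowl's own z axis and vertical above 0.8 rad).
Of jar1, jar2, jar3 only 2 to 3 are there at a start; the rules pass over those that are not, and their reading is None.
At some moment in a run one of jar1, jar2, jar3, slide_box may be knocked a few centimetres aside while the robot is not near it.
Once in a run the grip may slacken for a moment while it holds something.
It also fails if it takes over 210 s, if anything falls off the work surface, if the arm or the gripper's body presses on something with over 40 N, if the wrist force passes 120 N, or if a joint passes its speed limit or range.

## Working session

There is one attempt and no reset: what is moved stays moved. The work goes in short steps, Python scripts to look and compute and a tool call to move; the robot and the scene stay as the last step left them, time stands still between calls to the robot, and variables do not carry over. Pictures are saved under pics/ and viewed, about 12 in all and at most 16, crops included, and the job is handed in when it is done.

Besides the shell and the picture viewer there is one more tool, called after "Request:" as a command line: name --argument value ..., lists and objects as JSON in quotes. send_rows: Moves the arm, as the interface text tells. Its arguments: {"type":"object","properties":{"deltas":{"type":"array"},"force":{"type":"number"}},"required":["deltas"]}

```bash
ls; mkdir -p pics
python3 - <<'E'
from workcell import *
import cv2,numpy as np
print(observe())
for n in("scene","top"):
    im=read_camera(n); cv2.imwrite(f"pics/{n}0.png",im[:,:,::-1]); c=calibration(n); print(n,{k:np.round(v,4).tolist() for k,v in c.items()})
E
```

```text
pics
{'time': 0.0, 'joint_pos': array([ 1.24284283,  0.53714095, -0.00441059,  1.53883091,  0.00260152,
        1.06731341, -0.07121084]), 'qd': array([ 1.45951018e-03, -2.17645383e-03,  8.52677460e-04, -3.33429637e-04,
       -1.88614703e-04, -7.12985522e-04,  9.30538073e-05]), 'joint_efforts': array([ 5.20296817e-04, -5.70994806e+01,  9.91421677e-01, -2.51608837e+01,
       -5.61553426e-02,  1.78372976e-02,  1.51784043e-04]), 'ee_pos': array([ 0.16811068, -0.62755365,  0.40387191]), 'tcp_rot': array([ 9.91445046e-01,  1.30522061e-01, -1.78988079e-04, -8.24316583e-04]), 'wrist_force': array([-0.67100091, -0.38834092,  0.54733259]), 'moment': array([-0.00394236,  0.0189271 ,  0.0156103 ]), 'opening': 1.0017657917346132}
scene {'fx': 507.0169, 'fy': 507.0169, 'cx': 321.8098, 'cy': 241.1624, 'R': [[-0.3811, 0.9244, 0.0122], [0.7303, 0.3092, -0.6091], [-0.5669, -0.2232, -0.793]], 't': [0.3643, -0.3523, 1.4365]}
top {'fx': 507.8392, 'fy': 507.8392, 'cx': 313.5658, 'cy': 240.2212, 'R': [[0.0102, -0.9998, -0.0172], [-0.9878, -0.0074, -0.1556], [0.1555, 0.0186, -0.9877]], 't': [-0.1397, 0.6135, 0.9589]}
```

View pics/top0.png

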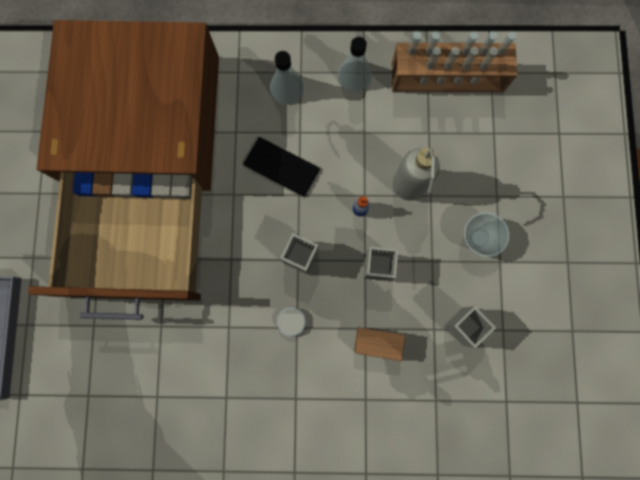

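View pics/scene0.png

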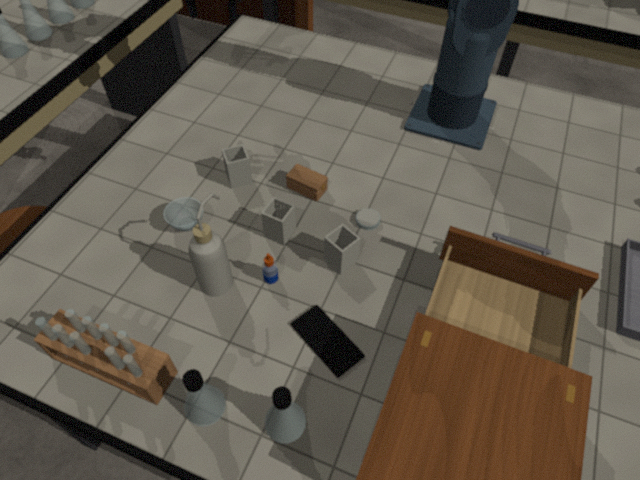

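```bash
cat > h.py <<'E'
from workcell import *
import cv2,numpy as np
from scipy.spatial.transform import Rotation as Ro
def ray(c,u,v,z):
    R=np.array(c["R"]);t=np.array(c["t"]);o=-R.T@t
    d=R.T@np.array([(u-c["cx"])/c["fx"],(v-c["cy"])/c["fy"],1.]);return o+d*(z-o[2])/d[2]
def tri(obs):
    A=[];b=[]
    for c,u,v in obs:
        R=np.array(c["R"]);t=np.array(c["t"]);o=-R.T@t
        d=R.T@np.array([(u-c["cx"])/c["fx"],(v-c["cy"])/c["fy"],1.]);d/=np.linalg.norm(d)
        P=np.eye(3)-np.outer(d,d);A.append(P);b.append(P@o)
    return np.linalg.lstsq(np.vstack(A),np.hstack(b),rcond=None)[0]
E
python3 - <<'E'
from h import *
T=calibration("top");S=calibration("scene")
im=cv2.imread("pics/top0.png");hsv=cv2.cvtColor(im,cv2.COLOR_BGR2HSV)
def P(n,u,v,z): print(n,np.round(ray(T,u,v,z)[:2],3))
for n,u,v,z in [("front R",200,297,.117),("front L",30,291,.117),("handleL",82,316,.091),("handleR",142,317,.091),("roof R",204,188-15,.13),("roof L",40,168,.13),("petri",291,321,.014),("dropper",361,203,.08),("bowl",487,235,.03),("wash",408,190,.02),("phone",282,166,.009)]: P(n,u,v,z)
for n,cx,cy in [("jA",300,252),("jB",382,262),("jC",475,327)]:
    x0,y0=cx-28,cy-28; g=im[y0:y0+56,x0:x0+56].min(2)
    m=(g>np.percentile(g,50)*1.12).astype(np.uint8)
    m=(g>165).astype(np.uint8)
    k,l,s,_=cv2.connectedComponentsWithStats(m); i=1+np.argmax(s[1:,4]); 
    (c,wh,a)=cv2.minAreaRect(np.argwhere(l==i)[:,::-1].astype(np.float32)); b=cv2.boxPoints((c,wh,a))+[x0,y0]
    w=np.array([ray(T,*p,.084)[:2] for p in b]);e=w[1]-w[0];print(n,g.max(),s[i,4],np.round(w.mean(0),3),[round(float(np.linalg.norm(w[j]-w[j-1])),3) for j in range(4)],"yaw",round(np.degrees(np.arctan2(e[1],e[0]))%90,1))
m=cv2.inRange(hsv,(5,90,60),(20,255,255));m[:300]=0;m[:,:340]=0
c=max(cv2.findContours(m,0,2)[0],key=cv2.contourArea);r=cv2.minAreaRect(c);print(r)
w=np.array([ray(T,*p,.045)[:2] for p in cv2.boxPoints(r)]);print("box",np.round(w,3).tolist(),w.mean(0))
cv2.imwrite("pics/c0.png",cv2.resize(im[180:370,240:520],None,fx=2.8,fy=2.8,interpolation=2))
c=calibration("wrist");print(-np.array(c["R"]).T@c["t"],np.array(c["R"])[2])
E
```

```text
front R [0.498 0.07 ]
front L [0.506 0.382]
handleL [0.462 0.295]
handleR [0.461 0.182]
roof R [0.727 0.069]
roof L [0.735 0.378]
petri [ 0.456 -0.09 ]
dropper [ 0.683 -0.226]
bowl [ 0.631 -0.482]
wash [ 0.725 -0.327]
phone [ 0.778 -0.065]Traceback (most recent call last):
  File "<stdin>", line 10, in <module>
    return _wrapfunc(a, 'argmax', axis=axis, out=out, **kwds)
    return bound(*args, **kwds)
ValueError: attempt to get argmax of an empty sequence
```

Run:
```python
from h import *
T=calibration("top");S=calibration("scene")
im=cv2.imread("pics/top0.png");hsv=cv2.cvtColor(im,cv2.COLOR_BGR2HSV)
for n,cx,cy in [("jA",300,252),("jB",382,262),("jC",475,327)]:
    x0,y0=cx-24,cy-24; g=im[y0:y0+48,x0:x0+48].min(2)
    m=(g>g.max()*.8).astype(np.uint8)
    k,l,s,_=cv2.connectedComponentsWithStats(m); i=1+np.argmax(s[1:,4]); 
    (c,wh,a)=cv2.minAreaRect(np.argwhere(l==i)[:,::-1].astype(np.float32)); b=cv2.boxPoints((c,wh,a))+[x0,y0]
    w=np.array([ray(T,*p,.084)[:2] for p in b]);e=w[1]-w[0];print(n,g.max(),np.median(g),s[i,4],np.round(w.mean(0),3),[round(float(np.linalg.norm(w[j]-w[j-1])),3) for j in range(4)],"yaw",round(np.degrees(np.arctan2(e[1],e[0]))%90,1))
m=cv2.inRange(hsv,(5,90,60),(20,255,255));m[:300]=0;m[:,:340]=0
c=max(cv2.findContours(m,0,2)[0],key=cv2.contourArea);r=cv2.minAreaRect(c);print(r)
w=np.array([ray(T,*p,.045)[:2] for p in cv2.boxPoints(r)]);print("box",np.round(w,3).tolist(),w.mean(0))
cv2.imwrite("pics/c0.png",cv2.resize(im[180:370,240:520],None,fx=2.8,fy=2.8,interpolation=2))
c=calibration("wrist");print(-np.array(c["R"]).T@c["t"],np.array(c["R"])[2])
```

```text
jA 127 91.0 601 [ 0.603 -0.114] [0.066, 0.088, 0.066, 0.087] yaw 64.7
jB 130 90.0 596 [ 0.577 -0.272] [0.074, 0.072, 0.074, 0.071] yaw 0.4
jC 127 80.0 479 [ 0.453 -0.438] [0.08, 0.08, 0.08, 0.078] yaw 0.6
((379.3385314941406, 343.4284362792969), (48.96074676513672, 26.25803565979004), 9.865806579589844)
box [[0.399, -0.212], [0.447, -0.221], [0.433, -0.313], [0.384, -0.304]] [ 0.41563283 -0.26233131]
[ 0.23916705 -0.60778321  0.38450917] [-0.27483788 -0.07179944 -0.95880602]
```

View pics/c0.png

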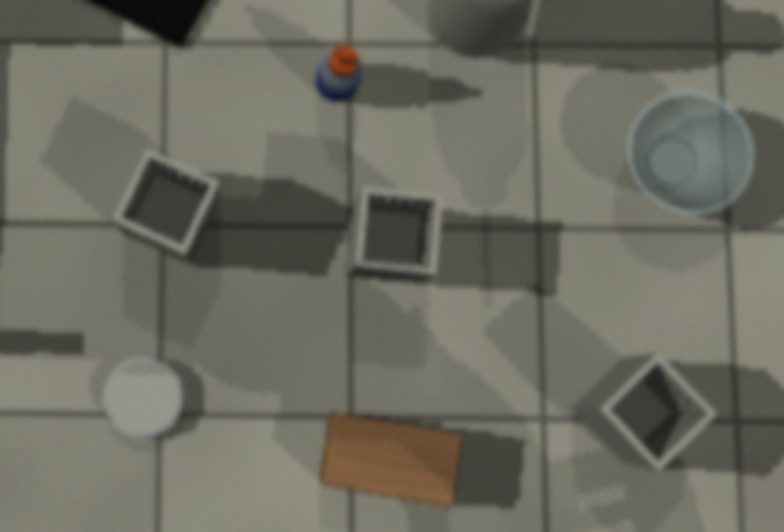

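```bash
cat >> h.py <<'E'
def U(v): v=np.array(v,float); return v/np.linalg.norm(v)
def pose(g,a,y):
    z=U(a); y=np.array(y,float); y=U(y-z*(y@z)); return np.array(g)-.147*z, np.c_[np.cross(y,z),y,z]
def lean(yaw,tilt,s=1):
    """tool leaning by tilt deg toward world yaw deg (pointing that way), s: sign of jaw dir."""
    c,sn=np.cos(np.radians(yaw)),np.sin(np.radians(yaw));T=np.radians(tilt)
    return [np.sin(T)*c,np.sin(T)*sn,-np.cos(T)],[-s*sn,s*c,0]
def plan(wps,cur=None):
    """wps: (g, yaw, tilt, s)"""
    if cur is None:
        o=observe(); cur=(o["ee_pos"],Ro.from_quat(o["tcp_rot"]).as_matrix())
    for g,yaw,tilt,s in wps:
        p,R=pose(g,*lean(yaw,tilt,s)); r=Ro.from_matrix(cur[1].T@R).as_rotvec(); d=cur[1].T@(p-cur[0])*100
        n=max(np.degrees(np.linalg.norm(r))/7.16,np.linalg.norm(d)/4.17)
        print([round(float(x),3) for x in r]+[round(float(x),2) for x in d],"rows>=%.1f"%n,"tcp",np.round(p,3)); cur=(p,R)
def st():
    o=observe();R=Ro.from_quat(o["tcp_rot"]).as_matrix()
    print("t",round(o["time"],2),"grasp",np.round(o["ee_pos"]+.147*R[:,2],4),"a",np.round(R[:,2],3),"y",np.round(R[:,1],3),"q",np.round(o["joint_pos"],2),"F",np.round(o["wrist_force"],1),"op",round(o["opening"]*88,1))
E
python3 - <<'E'
from h import *
T=calibration("top")
C={"A":[(148,150),(218,182),(186,255),(117,219)],"B":[(364,188),(442,195),(437,275),(352,270)],"C":[(657,354),(717,410),(659,469),(601,410)],"box":[(332,412),(462,433),(450,506),(320,484)]}
for n,p in C.items():
    w=np.array([ray(T,u/2.8+240,v/2.8+180,.045 if n=="box" else .084)[:2] for u,v in p])
    e=w[1]-w[0]+w[2]-w[3]; print(n,np.round(w.mean(0),4),[round(float(np.linalg.norm(w[j]-w[j-1])),3) for j in range(4)],"edge yaw",np.degrees(np.arctan2(e[1],e[0])).round(1))
plan([((.453,-.438,.25),135,45,-1),((.46,-.447,.053),135,45,-1)])
E
```

```text
A [ 0.5862 -0.1088] [0.052, 0.053, 0.054, 0.053] edge yaw -115.7
B [ 0.5667 -0.2654] [0.056, 0.053, 0.054, 0.057] edge yaw -93.8
C [ 0.4496 -0.435 ] [0.053, 0.052, 0.055, 0.053] edge yaw -134.8
box [ 0.4149 -0.2629] [0.049, 0.09, 0.05, 0.089] edge yaw -98.6
[0.814, 0.469, -1.968, 37.62, -1.93, 5.0] rows>=17.5 tcp [ 0.526 -0.511  0.354]
[0.0, 0.0, 0.0, -14.73, -0.14, 13.13] rows>=4.7 tcp [ 0.534 -0.52   0.157]
```

Run:
```python
from h import *
plan([((.4553,-.4407,.25),135,45,1),((.4553,-.4407,.05),135,45,1)])
```

```text
[0.409, -0.71, 0.991, 37.77, -1.61, 5.0] rows>=10.3 tcp [ 0.529 -0.514  0.354]
[0.0, 0.0, 0.0, 14.14, 0.0, 14.14] rows>=4.8 tcp [ 0.529 -0.514  0.154]
```

Request:
send_rows --deltas '[[[0.409,-0.71,0.991,37.8,-1.6,5.0,-1],[0.409,-0.71,0.991,37.8,-1.6,5.0,-1],[0.409,-0.71,0.991,37.8,-1.6,5.0,-1],[0.409,-0.71,0.991,37.8,-1.6,5.0,-1],[0.409,-0.71,0.991,37.8,-1.6,5.0,-1],[0.409,-0.71,0.991,37.8,-1.6,5.0,-1],[0.409,-0.71,0.991,37.8,-1.6,5.0,-1],[0.409,-0.71,0.991,37.8,-1.6,5.0,-1],[0.409,-0.71,0.991,37.8,-1.6,5.0,-1],[0.409,-0.71,0.991,37.8,-1.6,5.0,-1],[0.409,-0.71,0.991,37.8,-1.6,5.0,-1],[0.409,-0.71,0.991,37.8,-1.6,5.0,-1]]]' --force 25

```text
time: 1.1
ee_pos: [0.5288, -0.5008, 0.3849]
tcp_rot: [0.879, -0.353, -0.294, -0.127]
wrist_force: [1.4, 0.4, 3.0]
opening: 1.0
```

Run:
```python
from h import *
st()
im=read_camera("wrist");cv2.imwrite("pics/w1.png",im[:,:,::-1])
plan([((.4553,-.4407,.05),135,45,1)])
```

```text
t 1.1 grasp [ 0.4661 -0.4375  0.268 ] a [-0.427  0.431 -0.795] y [-0.696 -0.718 -0.015] q [ 0.79  0.93 -0.18  0.96  0.05  1.91 -1.7 ] F [1.4 0.4 3. ] op 88.0
[-0.001, -0.124, 0.016, 14.68, 0.86, 17.14] rows>=5.4 tcp [ 0.529 -0.514  0.154]
```

View pics/w1.png

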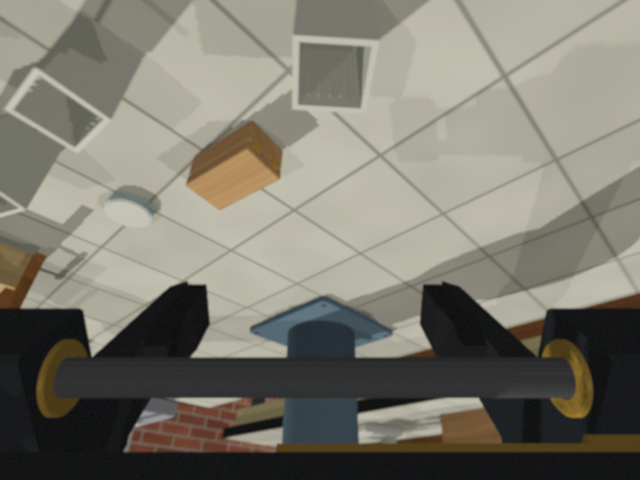

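Request:
send_rows --deltas '[[[0,-0.124,0.016,14.7,0.9,17.1,-1],[0,-0.124,0.016,14.7,0.9,17.1,-1],[0,-0.124,0.016,14.7,0.9,17.1,-1],[0,-0.124,0.016,14.7,0.9,17.1,-1],[0,-0.124,0.016,14.7,0.9,17.1,-1],[0,-0.124,0.016,14.7,0.9,17.1,-1],[0,-0.124,0.016,14.7,0.9,17.1,-1],[0,-0.124,0.016,14.7,0.9,17.1,-1],[0,-0.124,0.016,14.7,0.9,17.1,-1],[0,-0.124,0.016,14.7,0.9,17.1,-1]]]'

```text
time: 1.98
ee_pos: [0.5262, -0.5184, 0.1567]
tcp_rot: [0.853, -0.356, -0.353, -0.143]
wrist_force: [0.2, 0.0, -0.3]
opening: 1.0
```

Run:
```python
from h import *
st()
im=read_camera("wrist");cv2.imwrite("pics/w2.png",im[:,:,::-1])
plan([((.4553,-.4407,.05),135,45,1)])
```

```text
t 1.98 grasp [ 0.4525 -0.4455  0.0525] a [-0.501  0.495 -0.709] y [-0.708 -0.706  0.007] q [ 0.72  1.24  0.    0.91 -0.04  1.78 -1.63] F [ 0.2  0.  -0.3] op 88.0
[0.004, -0.003, -0.006, 0.11, -0.47, 0.26] rows>=0.1 tcp [ 0.529 -0.514  0.154]
```

View pics/w2.png

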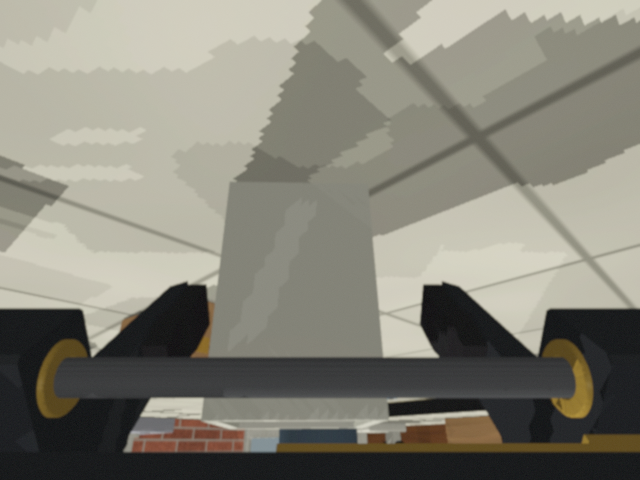

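Run:
```python
from h import *
g=np.array([.4525,-.4455,.0525]);p,R=pose(g,*lean(-45,-45,-1))
plan([((.4525,-.4455,.16),-45,-45,-1),((.40,-.50,.16),-45,45,-1),((.40,-.50,.038),-45,45,-1)],(p,R))
```

```text
[0.0, 0.0, 0.0, -7.6, 0.0, -7.6] rows>=2.6 tcp [ 0.526 -0.519  0.264]
[0.0, 1.571, 0.0, -14.6, 7.57, 14.6] rows>=12.6 tcp [ 0.326 -0.426  0.264]
[0.0, 0.0, 0.0, -8.63, 0.0, 8.63] rows>=2.9 tcp [ 0.326 -0.426  0.142]
```

Request:
send_rows --deltas '[[[0,0,0,0,0,0,1],[0,0,0,0,0,0,1],[0,0,0,0,0,0,1],[0,0,0,0,0,0,1],[0,0,0,0,0,0,1],[0,0,0,0,0,0,1],[0,0,0,0,0,0,1],[0,0,0,0,0,0,1],[0,0,0,0,0,0,1]]]' --force 25

```text
time: 2.78
ee_pos: [0.5259, -0.5172, 0.1538]
tcp_rot: [0.853, -0.355, -0.355, -0.144]
wrist_force: [1.5, 1.6, 1.8]
opening: 0.614
```

Request:
send_rows --deltas '[[[0,0,0,-7.6,0,-7.6,1],[0,0,0,-7.6,0,-7.6,1],[0,0,0,-7.6,0,-7.6,1],[0,0,0,-7.6,0,-7.6,1],[0,0,0,-7.6,0,-7.6,1]]]'

```text
time: 3.2
ee_pos: [0.5263, -0.5177, 0.2626]
tcp_rot: [0.853, -0.356, -0.354, -0.143]
wrist_force: [0.3, 0.7, -1.9]
opening: 0.609
```

Request:
send_rows --deltas '[[[0,0.8,0,-8.5,3.8,3.5,1],[0,0.8,0,-8.5,3.8,3.5,1],[0,0.8,0,-8.5,3.8,3.5,1],[0,0.8,0,-8.5,3.8,3.5,1],[0,0.8,0,-8.5,3.8,3.5,1],[0,0.8,0,-8.5,3.8,3.5,1],[0,0.8,0,-8.5,3.8,3.5,1],[0,1.571,0,-14.6,7.6,14.6,1],[0,1.571,0,-14.6,7.6,14.6,1],[0,1.571,0,-14.6,7.6,14.6,1],[0,1.571,0,-14.6,7.6,14.6,1],[0,1.571,0,-14.6,7.6,14.6,1]]]'

```text
time: 4.2
ee_pos: [0.3338, -0.434, 0.2593]
tcp_rot: [0.909, -0.383, 0.146, 0.083]
wrist_force: [0.5, -0.8, -0.8]
opening: 0.614
```

Run:
```python
from h import *
st()
plan([((.40,-.50,.16),-45,45,-1),((.40,-.50,.037),-45,45,-1)])
```

```text
t 4.2 grasp [ 0.3635 -0.4727  0.1206] a [ 0.202 -0.263 -0.943] y [-0.719 -0.693  0.039] q [ 0.94  0.52 -0.15  2.04  0.4   0.26 -1.91] F [ 0.5 -0.8 -0.8] op 54.0
[0.043, 0.45, 0.005, -0.84, 0.02, -0.79] rows>=3.6 tcp [ 0.326 -0.426  0.264]
[0.0, 0.0, 0.0, -8.7, 0.0, 8.7] rows>=2.9 tcp [ 0.326 -0.426  0.141]
```

Run:
```python
from h import *
plan([((.40,-.50,.17),39,0,-1),((.40,-.50,.15),39,45,-1),((.40,-.50,.038),39,45,-1)])
```

```text
[0.28, -0.242, -1.463, 10.72, 0.04, -2.38] rows>=12.1 tcp [ 0.4   -0.5    0.317]
[-0.0, 0.785, -0.0, -10.39, -0.0, 6.31] rows>=6.3 tcp [ 0.319 -0.565  0.254]
[0.0, 0.0, 0.0, -7.92, -0.0, 7.92] rows>=2.7 tcp [ 0.319 -0.565  0.142]
```

Request:
send_rows --deltas '[[[0.14,-0.12,-0.73,5,0,-2.4,1],[0.14,-0.12,-0.73,5,0,-2.4,1],[0.14,-0.12,-0.73,5,0,-2.4,1],[0.14,-0.12,-0.73,5,0,-2.4,1],[0.14,-0.12,-0.73,5,0,-2.4,1],[0.28,-0.24,-1.46,10.7,0,-2.4,1],[0.28,-0.24,-1.46,10.7,0,-2.4,1],[0.28,-0.24,-1.46,10.7,0,-2.4,1],[0.28,-0.24,-1.46,10.7,0,-2.4,1],[0.28,-0.24,-1.46,10.7,0,-2.4,1],[0.28,-0.24,-1.46,10.7,0,-2.4,1],[0.28,-0.24,-1.46,10.7,0,-2.4,1]]]'

```text
time: 5.2
ee_pos: [0.4027, -0.5016, 0.3184]
tcp_rot: [0.943, 0.333, 0.002, 0.002]
wrist_force: [0.0, 0.0, -0.3]
opening: 0.613
```

Run:
```python
from h import *
st()
plan([((.40,-.50,.15),39,45,-1),((.40,-.50,.038),39,45,-1)])
```

```text
t 5.2 grasp [ 0.4035 -0.5018  0.1714] a [ 0.006 -0.001 -1.   ] y [ 0.628 -0.778  0.005] q [ 1.3   0.73 -0.71  1.59  0.54  1.01 -0.47] F [ 0.   0.  -0.3] op 54.0
[0.005, 0.782, 0.0, -10.53, -0.31, 6.41] rows>=6.3 tcp [ 0.319 -0.565  0.254]
[0.0, 0.0, 0.0, -7.92, -0.0, 7.92] rows>=2.7 tcp [ 0.319 -0.565  0.142]
```

Request:
send_rows --deltas '[[[0,0.782,0,-10.5,-0.3,6.4,1],[0,0.782,0,-10.5,-0.3,6.4,1],[0,0.782,0,-10.5,-0.3,6.4,1],[0,0.782,0,-10.5,-0.3,6.4,1],[0,0.782,0,-10.5,-0.3,6.4,1],[0,0.782,0,-10.5,-0.3,6.4,1],[0,0.782,0,-10.5,-0.3,6.4,1],[0,0.782,0,-10.5,-0.3,6.4,1],[0,0.782,0,-10.5,-0.3,6.4,1],[0,0.782,0,-10.5,-0.3,6.4,1]]]'

```text
time: 6.03
ee_pos: [0.3211, -0.5644, 0.2565]
tcp_rot: [0.871, 0.308, 0.362, -0.122]
wrist_force: [0.2, -0.2, -0.2]
opening: 0.611
```

Run:
```python
from h import *
st()
plan([((.40,-.50,.038),39,45,-1)])
```

```text
t 6.03 grasp [ 0.4026 -0.5003  0.1523] a [ 0.555  0.436 -0.709] y [ 0.625 -0.78   0.009] q [ 1.77  1.11 -1.06  1.52  0.15  0.99  0.05] F [ 0.2 -0.2 -0.2] op 53.7
[0.01, 0.002, 0.003, -8.23, -0.14, 7.97] rows>=2.7 tcp [ 0.319 -0.565  0.142]
```

Request:
send_rows --deltas '[[[0.01,0,0,-7.0,-0.1,6.8,1],[0.01,0,0,-7.0,-0.1,6.8,1],[0.01,0,0,-7.0,-0.1,6.8,1],[0.01,0,0,-8.0,-0.1,7.8,1],[0.01,0,0,-8.2,-0.1,8.0,1],[0.01,0,0,-8.2,-0.1,8.0,1],[0.01,0,0,-8.2,-0.1,8.0,1]]]'

```text
time: 6.62
ee_pos: [0.32, -0.5666, 0.144]
tcp_rot: [0.87, 0.309, 0.362, -0.126]
wrist_force: [0.1, -0.6, -0.2]
opening: 0.611
```

Run:
```python
from h import *
st()
im=read_camera("top");cv2.imwrite("pics/t1.png",im[:,:,::-1])
im=read_camera("scene");cv2.imwrite("pics/s1.png",cv2.resize(im[100:300,120:420,::-1],None,fx=2.6,fy=2.6))
```

```text
t 6.62 grasp [ 0.4011 -0.5015  0.0401] a [ 0.552  0.443 -0.707] y [ 0.629 -0.777  0.005] q [ 1.74  1.26 -0.98  1.5   0.22  0.9   0.13] F [ 0.1 -0.6 -0.2] op 53.7
```

View pics/s1.png

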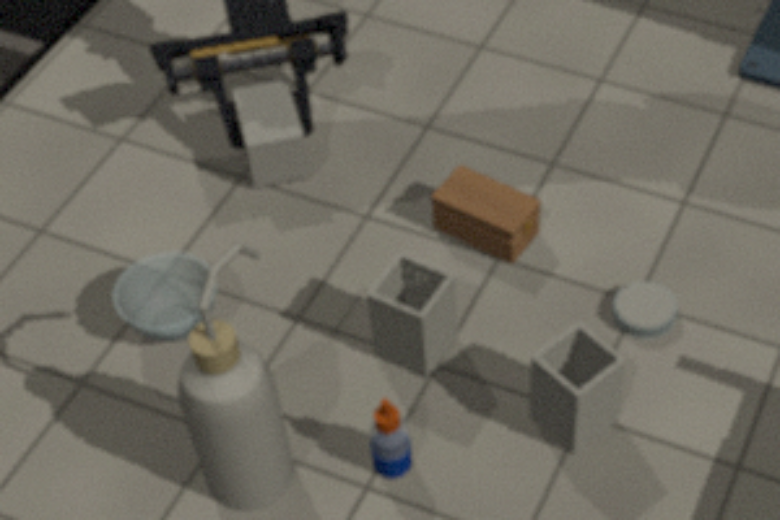

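Request:
send_rows --deltas '[[[0,0,0,-0.22,0,0.22,1],[0,0,0,-0.22,0,0.22,1],[0,0,0,-0.22,0,0.22,-0.4],[0,0,0,-0.22,0,0.22,-0.4],[0,0,0,-0.22,0,0.22,-0.7],[0,0,0,-0.22,0,0.22,-0.7],[0,0,0,-0.22,0,-8,-0.7],[0,0,0,-0.22,0,-12,-0.7],[0,0,0,0,0,-15,-1],[0,0,0,0,0,-15,-1],[0,0,0,0,0,-15,-1]]]'

```text
time: 7.63
ee_pos: [0.2332, -0.6373, 0.2525]
tcp_rot: [0.872, 0.307, 0.361, -0.122]
wrist_force: [-0.2, -0.5, -0.6]
opening: 1.003
```

Run:
```python
from h import *
st()
plan([((.42,-.486,.20),39,0,-1),((.42,-.486,.15),39,-50,-1),((.42,-.486,.031),39,-50,-1)])
```

```text
t 7.63 grasp [ 0.3148 -0.5735  0.1483] a [ 0.555  0.434 -0.709] y [ 0.623 -0.782  0.009] q [ 1.86  1.15 -1.04  1.38  0.16  1.16  0.17] F [-0.2 -0.5 -0.6] op 88.3
[0.011, -0.782, -0.004, 23.71, -0.12, 10.24] rows>=6.3 tcp [ 0.42  -0.486  0.347]
[0.0, -0.873, -0.0, 11.26, -0.0, 10.25] rows>=7.0 tcp [ 0.508 -0.415  0.244]
[0.0, 0.0, 0.0, 9.12, 0.0, 7.65] rows>=2.9 tcp [ 0.508 -0.415  0.125]
```

Request:
send_rows --deltas '[[[0.01,-0.78,0,23.7,-0.1,10.2,-1],[0.01,-0.78,0,23.7,-0.1,10.2,-1],[0.01,-0.78,0,23.7,-0.1,10.2,-1],[0.01,-0.78,0,23.7,-0.1,10.2,-1],[0.01,-0.78,0,23.7,-0.1,10.2,-1],[0.01,-0.78,0,23.7,-0.1,10.2,-1],[0.01,-0.78,0,23.7,-0.1,10.2,-1],[0.01,-0.78,0,23.7,-0.1,10.2,-1],[0.01,-0.78,0,23.7,-0.1,10.2,-1],[0.01,-0.78,0,23.7,-0.1,10.2,-1]]]'

```text
time: 8.47
ee_pos: [0.4204, -0.4819, 0.3418]
tcp_rot: [0.942, 0.335, 0.001, -0.005]
wrist_force: [-1.3, 0.1, 0.0]
opening: 0.999
```

Request:
send_rows --deltas '[[[0,-0.87,0,11.2,0,10.2,-1],[0,-0.87,0,11.2,0,10.2,-1],[0,-0.87,0,11.2,0,10.2,-1],[0,-0.87,0,11.2,0,10.2,-1],[0,-0.87,0,11.2,0,10.2,-1],[0,-0.87,0,11.2,0,10.2,-1],[0,-0.87,0,11.2,0,10.2,-1],[0,-0.87,0,11.2,0,10.2,-1],[0,-0.87,0,11.2,0,10.2,-1],[0,-0.87,0,11.2,0,10.2,-1],[0,-0.87,0,11.2,0,10.2,-1]]]'

```text
time: 9.38
ee_pos: [0.5075, -0.4109, 0.2421]
tcp_rot: [0.856, 0.305, -0.395, 0.137]
wrist_force: [-0.3, 0.3, -0.1]
opening: 0.996
```

Run:
```python
from h import *
st()
im=read_camera("wrist");cv2.imwrite("pics/w3.png",im[:,:,::-1])
im=read_camera("top");cv2.imwrite("pics/t2.png",im[:,:,::-1])
plan([((.42,-.486,.031),39,-50,-1)])
```

```text
t 9.38 grasp [ 0.4205 -0.4806  0.1464] a [-0.592 -0.474 -0.651] y [ 0.63  -0.777 -0.007] q [ 0.65  0.89 -0.33  1.51  0.98  1.47 -0.99] F [-0.3  0.3 -0.1] op 87.7
[-0.003, -0.01, 0.006, 8.66, 0.41, 7.86] rows>=2.8 tcp [ 0.508 -0.415  0.125]
```

View pics/w3.png

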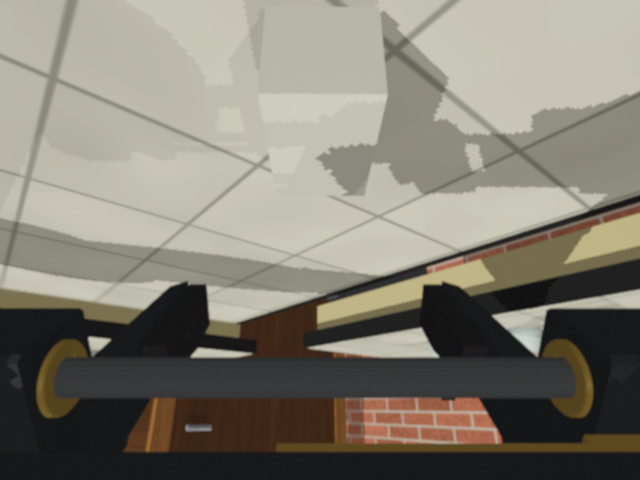

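Request:
send_rows --deltas '[[[0,-0.01,0.006,8.7,0.4,7.9,-1],[0,-0.01,0.006,8.7,0.4,7.9,-1],[0,-0.01,0.006,8.7,0.4,7.9,-1],[0,-0.01,0.006,8.7,0.4,7.9,-1],[0,-0.01,0.006,8.7,0.4,7.9,-1],[0,-0.01,0.006,8.7,0.4,7.9,1],[0,-0.01,0.006,8.7,0.4,7.9,1],[0,-0.01,0.006,8.7,0.4,7.9,1],[0,-0.01,0.006,8.7,0.4,7.9,1],[0,-0.01,0.006,8.7,0.4,7.9,1],[0,-0.01,0.006,8.7,0.4,7.9,1],[0,-0.01,0.006,8.7,0.4,7.9,1]]]'

```text
time: 10.48
ee_pos: [0.5084, -0.4141, 0.1255]
tcp_rot: [0.854, 0.303, -0.399, 0.141]
wrist_force: [0.9, 1.4, 5.8]
opening: 0.613
```

Run:
```python
from h import *
st()
plan([((.42,-.486,.17),39,-50,-1),((.40,-.50,.21),39,0,-1),((.40,-.50,.17),39,40,-1),((.40,-.50,.059),39,40,-1)])
```

```text
t 10.48 grasp [ 0.4207 -0.4849  0.0313] a [-0.597 -0.482 -0.641] y [ 0.629 -0.777 -0.001] q [ 0.63  1.08 -0.29  1.47  1.04  1.38 -1.1 ] F [0.9 1.4 5.8] op 53.9
[-0.001, 0.002, 0.001, -10.75, 0.01, -8.8] rows>=3.3 tcp [ 0.508 -0.415  0.264]
[-0.0, 0.873, 0.0, -15.89, -0.17, 4.55] rows>=7.0 tcp [ 0.4   -0.5    0.357]
[0.0, 0.698, 0.0, -9.45, -0.0, 7.44] rows>=5.6 tcp [ 0.327 -0.559  0.283]
[0.0, 0.0, 0.0, -7.13, 0.0, 8.5] rows>=2.7 tcp [ 0.327 -0.559  0.172]
```

Request:
send_rows --deltas '[[[0,0,0,-10.8,0,-8.8,1],[0,0,0,-10.8,0,-8.8,1],[0,0,0,-10.8,0,-8.8,1],[0,0,0,-10.8,0,-8.8,1],[0,0,0,-10.8,0,-8.8,1],[0,0,0,-10.8,0,-8.8,1]]]'

```text
time: 10.98
ee_pos: [0.5069, -0.4154, 0.2641]
tcp_rot: [0.854, 0.303, -0.399, 0.14]
wrist_force: [-0.2, 0.5, -1.9]
opening: 0.611
```

Request:
send_rows --deltas '[[[0,0.873,0,-15.9,-0.2,4.6,1],[0,0.873,0,-15.9,-0.2,4.6,1],[0,0.873,0,-15.9,-0.2,4.6,1],[0,0.873,0,-15.9,-0.2,4.6,1],[0,0.873,0,-15.9,-0.2,4.6,1],[0,0.873,0,-15.9,-0.2,4.6,1],[0,0.873,0,-15.9,-0.2,4.6,1],[0,0.873,0,-15.9,-0.2,4.6,1],[0,0.873,0,-15.9,-0.2,4.6,1],[0,0.873,0,-15.9,-0.2,4.6,1]]]'

```text
time: 11.82
ee_pos: [0.399, -0.4998, 0.3546]
tcp_rot: [0.943, 0.334, -0.002, -0.002]
wrist_force: [0.8, -0.1, -1.8]
opening: 0.61
```

Request:
send_rows --deltas '[[[0,0.698,0,-9.4,0,7.4,1],[0,0.698,0,-9.4,0,7.4,1],[0,0.698,0,-9.4,0,7.4,1],[0,0.698,0,-9.4,0,7.4,1],[0,0.698,0,-9.4,0,7.4,1],[0,0.698,0,-9.4,0,7.4,1],[0,0.698,0,-9.4,0,7.4,1],[0,0.698,0,-9.4,0,7.4,1],[0,0.698,0,-9.4,0,7.4,1]]]'

```text
time: 12.57
ee_pos: [0.3272, -0.5584, 0.2823]
tcp_rot: [0.886, 0.315, 0.32, -0.115]
wrist_force: [0.2, -0.1, -0.4]
opening: 0.611
```

Run:
```python
from h import *
st()
plan([((.40,-.50,.060),39,40,-1)])
```

```text
t 12.57 grasp [ 0.3998 -0.4988  0.1693] a [ 0.494  0.406 -0.769] y [ 0.632 -0.775 -0.003] q [ 1.7   0.99 -0.96  1.53  0.08  0.99  0.07] F [ 0.2 -0.1 -0.4] op 53.8
[-0.004, 0.004, 0.0, -7.1, 0.08, 8.36] rows>=2.6 tcp [ 0.327 -0.559  0.173]
```

Request:
send_rows --deltas '[[[0,0,0,-6.0,0.1,7.2,1],[0,0,0,-6.0,0.1,7.2,1],[0,0,0,-7.1,0.1,8.4,1],[0,0,0,-7.1,0.1,8.4,1],[0,0,0,-7.1,0.1,8.4,1],[0,0,0,-7.2,0.1,8.5,1],[0,0,0,-7.2,0.1,8.5,1],[0,0,0,-7.2,0.1,8.5,-0.3],[0,0,0,-7.2,0.1,8.5,-0.3],[0,0,0,-7.2,0.1,8.5,-0.7],[0,0,0,-7.2,0.1,8.5,-0.7],[0,0,0,-7.2,0.1,8.5,-0.7]]]'

```text
time: 13.57
ee_pos: [0.3257, -0.5605, 0.1712]
tcp_rot: [0.886, 0.313, 0.322, -0.115]
wrist_force: [0.3, -0.1, -0.1]
opening: 0.84
```

Request:
send_rows --deltas '[[[0,0,0,0,0,-8,-1],[0,0,0,0,0,-12,-1],[0,0,0,0,0,-12,-1],[0,0,0,0,0,-12,-1],[0,0,0,0,0,-12,-1]]]'

```text
time: 13.98
ee_pos: [0.2648, -0.6106, 0.2645]
tcp_rot: [0.887, 0.312, 0.321, -0.113]
wrist_force: [0.1, 0.6, -0.5]
opening: 0.998
```

Run:
```python
from h import *
st()
im=read_camera("top");cv2.imwrite("pics/t3.png",im[:,:,::-1])
a=cv2.resize(im[150:340,20:240,::-1],None,fx=2.8,fy=2.8,interpolation=2)
b=cv2.resize(im[290:400,420:560,::-1],None,fx=2,fy=2,interpolation=2)
out=np.zeros((532,800,3),np.uint8);out[:,:616]=a;out[:220,616:800]=b[:,:184]
s=read_camera("scene")[:,:,::-1];s=cv2.resize(s[90:200,180:272],None,fx=2,fy=2);out[230:450,616:800]=s
cv2.imwrite("pics/m1.png",out)
```

```text
t 13.98 grasp [ 0.3383 -0.5517  0.1516] a [ 0.499  0.401 -0.768] y [ 0.627 -0.779  0.001] q [ 1.78  1.04 -0.93  1.45  0.1   1.08  0.16] F [ 0.1  0.6 -0.5] op 87.9
```

View pics/m1.png

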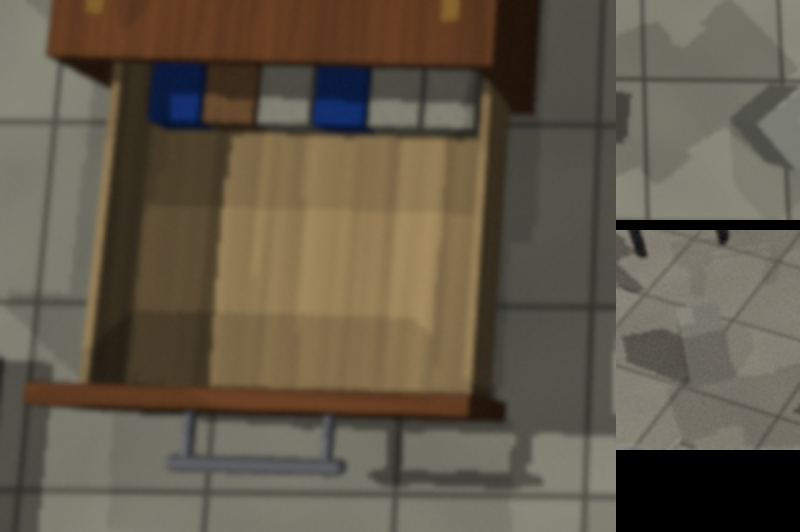

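Run:
```python
from h import *
T=calibration("top")
for n,u,v,z in [("pin L",30,383,.117),("pin R",472,396,.117),("pin R2",505,404,.117),("h L",168,463,.095),("h R",343,466,.095),("sw inner L top",122,62,.072),("sw inner L bot",92,380,.072),("sw inner R top",482,95,.072),("sw R bot",470,392,.072),("roofL",47,55,.13),("roofR",495,66,.13),("packR",478,131,.05),("packL",150,125,.05),("floor R top",472,140,.022),("floor R bot",470,392,.022)]:
    print(n,np.round(ray(T,u/2.8+20,v/2.8+150,z)[:2],4))
plan([((.40,-.50,.18),39,0,-1),((.40,-.50,.071),39,0,-1)])
```

```text
pin L [0.5134 0.3818]
pin R [0.5076 0.0909]
pin R2 [0.5027 0.0692]
h L [0.4627 0.297 ]
h R [0.4619 0.1802]
sw inner L top [0.7441 0.3641]
sw inner L bot [0.5186 0.3651]
sw inner R top [0.7214 0.106 ]
sw R bot [0.5128 0.1043]
roofL [0.7316 0.3842]
roofR [0.7255 0.0828]
packR [0.7007 0.1135]
packL [0.7037 0.3514]
floor R top [0.7007 0.1252]
floor R bot [0.5156 0.1176]
[-0.004, -0.698, -0.0, 17.34, 0.0, 6.08] rows>=5.6 tcp [ 0.4   -0.5    0.327]
[0.0, 0.0, 0.0, 0.0, 0.0, 10.9] rows>=2.6 tcp [ 0.4   -0.5    0.218]
```

Request:
send_rows --deltas '[[[0,-0.698,0,17.5,0,6.1,-1],[0,-0.698,0,17.5,0,6.1,-1],[0,-0.698,0,17.5,0,6.1,-1],[0,-0.698,0,17.5,0,6.1,-1],[0,-0.698,0,17.5,0,6.1,-1],[0,-0.698,0,17.5,0,6.1,-1],[0,-0.698,0,17.5,0,6.1,-1],[0,-0.698,0,17.5,0,6.1,-1],[0,-0.698,0,17.5,0,6.1,-1],[0,-0.698,0,17.5,0,6.1,-1]]]'

```text
time: 14.92
ee_pos: [0.3991, -0.5012, 0.327]
tcp_rot: [0.943, 0.332, -0.001, -0.002]
wrist_force: [0.4, 0.1, -0.2]
opening: 1.001
```

Run:
```python
from h import *
st()
im=read_camera("wrist");cv2.imwrite("pics/w4.png",im[:,:,::-1])
plan([((.403,-.498,.072),39,0,-1),((.403,-.498,.25),39,0,-1),((.56,-.15,.26),20,0,-1),((.654,.138,.26),-1.2,0,-1),((.654,.138,.096),-1.2,0,-1)])
```

```text
t 14.92 grasp [ 0.3987 -0.5006  0.18  ] a [-0.003  0.004 -1.   ] y [ 0.627 -0.779 -0.005] q [ 1.25  0.69 -0.62  1.6   0.45  1.01 -0.41] F [ 0.4  0.1 -0.2] op 88.1
[-0.004, -0.0, -0.003, 0.51, 0.04, 10.82] rows>=2.6 tcp [ 0.403 -0.498  0.219]
[0.0, 0.0, 0.0, 0.0, 0.0, -17.8] rows>=4.3 tcp [ 0.403 -0.498  0.397]
[0.0, 0.0, 0.332, 34.1, -17.16, -1.0] rows>=9.2 tcp [ 0.56  -0.15   0.407]
[0.0, 0.0, 0.37, 18.68, -23.85, 0.0] rows>=7.3 tcp [0.654 0.138 0.407]
[0.0, 0.0, 0.0, 0.0, 0.0, 16.4] rows>=3.9 tcp [0.654 0.138 0.243]
```

View pics/w4.png

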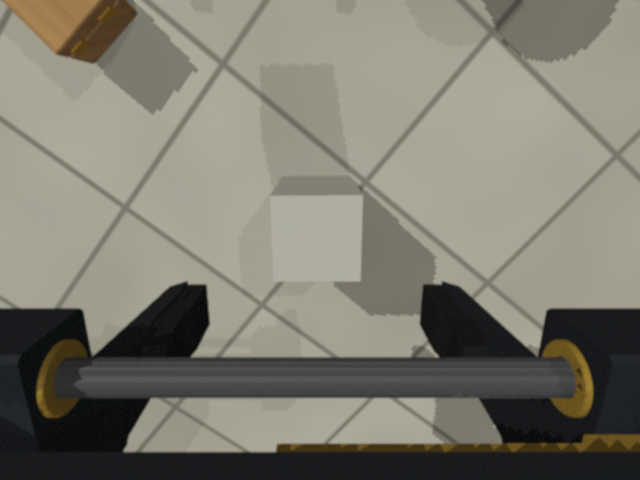

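Request:
send_rows --deltas '[[[0,0,0,0.5,0,10.8,-1],[0,0,0,0.5,0,10.8,-1],[0,0,0,0.5,0,10.8,-1],[0,0,0,0.5,0,10.8,-1],[0,0,0,0.5,0,10.8,-1],[0,0,0,0.5,0,10.8,1],[0,0,0,0.5,0,10.8,1],[0,0,0,0.5,0,10.8,1],[0,0,0,0.5,0,10.8,1],[0,0,0,0.5,0,10.8,1],[0,0,0,0.5,0,10.8,1],[0,0,0,0.5,0,10.8,1]]]'

```text
time: 15.97
ee_pos: [0.4047, -0.4971, 0.2214]
tcp_rot: [0.943, 0.334, -0.001, -0.0]
wrist_force: [-1.7, 0.1, 5.7]
opening: 0.608
```

Request:
send_rows --deltas '[[[0,0,0,0,0,-17.8,1],[0,0,0,0,0,-17.8,1],[0,0,0,0,0,-17.8,1],[0,0,0,0,0,-17.8,1],[0,0,0,0,0,-17.8,1],[0,0,0,0,0,-17.8,1],[0,0,0,0,0,-17.8,1]]]'

```text
time: 16.55
ee_pos: [0.4046, -0.4969, 0.3982]
tcp_rot: [0.943, 0.334, -0.001, -0.001]
wrist_force: [-0.8, 0.7, -1.1]
opening: 0.608
```

Request:
send_rows --deltas '[[[0,0,0.33,34.1,-17.2,-1,1],[0,0,0.33,34.1,-17.2,-1,1],[0,0,0.33,34.1,-17.2,-1,1],[0,0,0.33,34.1,-17.2,-1,1],[0,0,0.33,34.1,-17.2,-1,1],[0,0,0.33,34.1,-17.2,-1,1],[0,0,0.33,34.1,-17.2,-1,1],[0,0,0.33,34.1,-17.2,-1,1],[0,0,0.33,34.1,-17.2,-1,1],[0,0,0.33,34.1,-17.2,-1,1],[0,0,0.33,34.1,-17.2,-1,1],[0,0,0.33,34.1,-17.2,-1,1]]]'

```text
time: 17.55
ee_pos: [0.5611, -0.1489, 0.4064]
tcp_rot: [0.985, 0.175, -0.003, -0.001]
wrist_force: [0.2, -0.5, -1.5]
opening: 0.612
```

Run:
```python
from h import *
st()
plan([((.654,.138,.26),-1.2,0,-1),((.654,.138,.096),-1.2,0,-1)])
```

```text
t 17.55 grasp [ 0.5603 -0.1487  0.2594] a [-0.006  0.002 -1.   ] y [ 0.344 -0.939 -0.004] q [ 0.68  0.51 -0.68  1.69  0.35  1.07 -1.33] F [ 0.2 -0.5 -1.5] op 53.9
[-0.003, 0.006, 0.372, 18.6, -23.74, -0.07] rows>=7.2 tcp [0.654 0.138 0.407]
[0.0, 0.0, 0.0, 0.0, 0.0, 16.4] rows>=3.9 tcp [0.654 0.138 0.243]
```

Request:
send_rows --deltas '[[[0,0,0.372,18.6,-23.7,0,1],[0,0,0.372,18.6,-23.7,0,1],[0,0,0.372,18.6,-23.7,0,1],[0,0,0.372,18.6,-23.7,0,1],[0,0,0.372,18.6,-23.7,0,1],[0,0,0.372,18.6,-23.7,0,1],[0,0,0.372,18.6,-23.7,0,1],[0,0,0.372,18.6,-23.7,0,1],[0,0,0.372,18.6,-23.7,0,1],[0,0,0.372,18.6,-23.7,0,1],[0,0,0.372,18.6,-23.7,0,1]]]'

```text
time: 18.47
ee_pos: [0.6554, 0.1341, 0.4076]
tcp_rot: [1.0, -0.013, -0.002, 0.001]
wrist_force: [-0.4, -0.7, -0.0]
opening: 0.614
```

Run:
```python
from h import *
st()
plan([((.654,.138,.098),-1.2,0,-1)])
im=read_camera("top");cv2.imwrite("pics/t4.png",im[:,:,::-1])
```

```text
t 18.47 grasp [0.6548 0.1339 0.2606] a [-0.004 -0.002 -1.   ] y [-0.025 -1.     0.002] q [ 0.11  0.64 -0.6   1.45  0.37  1.17 -2.14] F [-0.4 -0.7 -0. ] op 54.0
[0.002, 0.004, -0.005, -0.09, -0.41, 16.26] rows>=3.9 tcp [0.654 0.138 0.245]
```

Request:
send_rows --deltas '[[[0,0,0,0,-0.4,8,1],[0,0,0,0,-0.4,8,1],[0,0,0,0,-0.4,14,1],[0,0,0,0,-0.4,14,1],[0,0,0,0,-0.4,16.1,1],[0,0,0,0,-0.4,16.3,1],[0,0,0,0,-0.4,16.3,1],[0,0,0,0,-0.4,16.3,1],[0,0,0,0,-0.4,16.3,-0.1],[0,0,0,0,-0.4,16.3,-0.4],[0,0,0,0,-0.4,16.3,-0.5],[0,0,0,0,-0.4,16.3,-0.5]]]'

```text
time: 19.52
ee_pos: [0.655, 0.1418, 0.2464]
tcp_rot: [1.0, -0.011, -0.001, -0.001]
wrist_force: [0.4, -0.4, -0.4]
opening: 0.747
```

Request:
send_rows --deltas '[[[0,0,0,0,0,-3,-0.5],[0,0,0,0,0,-16.3,-0.5],[0,0,0,0,0,-16.3,-1],[0,0,0,0,0,-16.3,-1],[0,0,0,0,0,-16.3,-1],[0,0,0,0,0,-16.3,-1],[0,0,0,0,0,-16.3,-1]]]'

```text
time: 20.1
ee_pos: [0.655, 0.1415, 0.4086]
tcp_rot: [1.0, -0.011, -0.001, -0.0]
wrist_force: [-0.3, -0.8, -1.4]
opening: 0.999
```

Run:
```python
from h import *
st()
im=read_camera("wrist")[:,:,::-1];t=read_camera("top")[:,:,::-1];s=read_camera("scene")[:,:,::-1]
cv2.imwrite("pics/t5.png",t)
out=np.zeros((600,800,3),np.uint8);out[:300,:400]=cv2.resize(im,(400,300));out[300:,:400]=cv2.resize(s,(400,300));out[:,400:]=cv2.resize(t[130:430,230:430],(400,600))
cv2.imwrite("pics/m2.png",out)
```

```text
t 20.1 grasp [0.6547 0.1417 0.2616] a [-0.002  0.001 -1.   ] y [-0.022 -1.    -0.001] q [ 0.1   0.64 -0.6   1.45  0.37  1.17 -2.14] F [-0.3 -0.8 -1.4] op 87.9
```

View pics/m2.png

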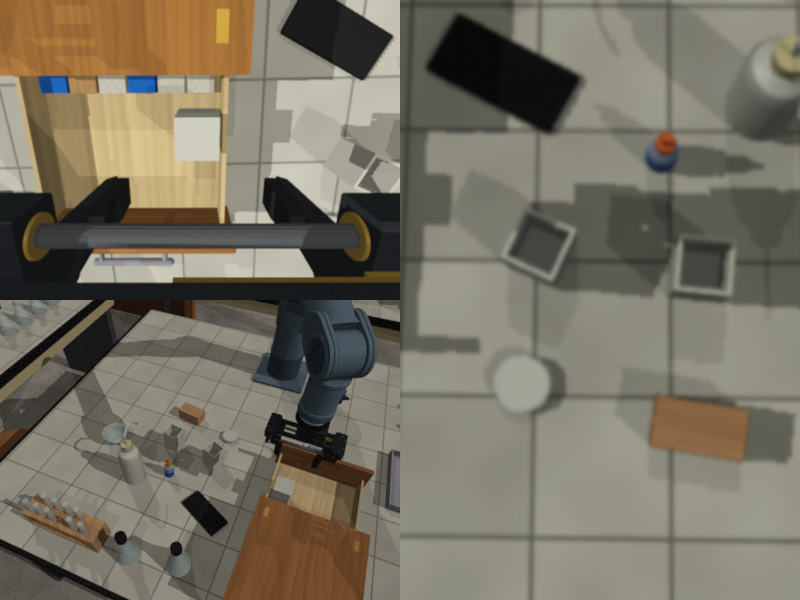

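Run:
```python
from h import *
plan([((.61,-.06,.28),-93.8+45,0,1),((.5664,-.273,.28),-93.8,0,1),((.5664,-.273,.17),-93.8,-45,1),((.5664,-.273,.05),-93.8,-45,1)])
```

```text
[-0.007, 0.003, -2.311, -4.04, 20.22, -2.04] rows>=18.5 tcp [ 0.61  -0.06   0.427]
[0.0, 0.0, 0.785, -13.15, -17.31, 0.0] rows>=6.3 tcp [ 0.566 -0.273  0.427]
[-0.0, 0.785, 0.0, -10.39, -0.0, 15.31] rows>=6.3 tcp [ 0.56  -0.377  0.274]
[0.0, 0.0, 0.0, -8.49, 0.0, 8.49] rows>=2.9 tcp [ 0.56  -0.377  0.154]
```

Run:
```python
from h import *
plan([((.61,-.06,.28),-137,0,1),((.5664,-.273,.28),-93.8,0,1),((.5664,-.273,.17),-93.8,-45,1),((.5664,-.273,.05),-93.8,-45,1)])
```

```text
[-0.002, 0.006, -0.772, -4.04, 20.22, -2.04] rows>=6.2 tcp [ 0.61  -0.06   0.427]
[0.0, 0.0, -0.754, -17.72, 12.6, 0.0] rows>=6.0 tcp [ 0.566 -0.273  0.427]
[-0.0, 0.785, 0.0, -10.39, -0.0, 15.31] rows>=6.3 tcp [ 0.56  -0.377  0.274]
[0.0, 0.0, 0.0, -8.49, 0.0, 8.49] rows>=2.9 tcp [ 0.56  -0.377  0.154]
```

Request:
send_rows --deltas '[[[0,0,-0.77,-4,20.2,-2,-1],[0,0,-0.77,-4,20.2,-2,-1],[0,0,-0.77,-4,20.2,-2,-1],[0,0,-0.77,-4,20.2,-2,-1],[0,0,-0.77,-4,20.2,-2,-1],[0,0,-0.77,-4,20.2,-2,-1],[0,0,-0.77,-4,20.2,-2,-1],[0,0,-0.77,-4,20.2,-2,-1],[0,0,-0.77,-4,20.2,-2,-1],[0,0,-0.77,-4,20.2,-2,-1]]]'

```text
time: 21.08
ee_pos: [0.6109, -0.0575, 0.4281]
tcp_rot: [0.931, 0.366, -0.001, -0.002]
wrist_force: [0.3, -0.1, -0.3]
opening: 0.996
```

Request:
send_rows --deltas '[[[0,0,-0.754,-17.7,12.6,0,-1],[0,0,-0.754,-17.7,12.6,0,-1],[0,0,-0.754,-17.7,12.6,0,-1],[0,0,-0.754,-17.7,12.6,0,-1],[0,0,-0.754,-17.7,12.6,0,-1],[0,0,-0.754,-17.7,12.6,0,-1],[0,0,-0.754,-17.7,12.6,0,-1],[0,0,-0.754,-17.7,12.6,0,-1],[0,0,-0.754,-17.7,12.6,0,-1],[0,0,-0.754,-17.7,12.6,0,-1]]]'

```text
time: 21.92
ee_pos: [0.5678, -0.2693, 0.4288]
tcp_rot: [0.73, 0.683, -0.0, -0.001]
wrist_force: [-0.5, -0.3, 0.3]
opening: 1.0
```

Request:
send_rows --deltas '[[[0,0.785,0,-10.4,0,15.3,-1],[0,0.785,0,-10.4,0,15.3,-1],[0,0.785,0,-10.4,0,15.3,-1],[0,0.785,0,-10.4,0,15.3,-1],[0,0.785,0,-10.4,0,15.3,-1],[0,0.785,0,-10.4,0,15.3,-1],[0,0.785,0,-10.4,0,15.3,-1],[0,0.785,0,-10.4,0,15.3,-1],[0,0.785,0,-10.4,0,15.3,-1],[0,0.785,0,-10.4,0,15.3,-1]]]'

```text
time: 22.75
ee_pos: [0.5606, -0.374, 0.2773]
tcp_rot: [0.675, 0.632, 0.278, -0.261]
wrist_force: [0.0, -0.2, -0.0]
opening: 1.0
```

Run:
```python
from h import *
st()
plan([((.5664,-.273,.05),-93.8,-45,1)])
im=read_camera("wrist")[:,:,::-1];cv2.imwrite("pics/w5.png",im)
T=read_camera("top")[:,:,::-1];cv2.imwrite("pics/t6.png",T)
c=calibration("wrist");R=np.array(c["R"]);t=np.array(c["t"])
g=cv2.cvtColor(im,cv2.COLOR_BGR2GRAY)
for x,y in [(.5667,-.2654)]:
    X=R@np.array([x,y,.084])+t; print("pred rim px",c["fx"]*X[0]/X[2]+c["cx"],c["fy"]*X[1]/X[2]+c["cy"])
```

```text
t 22.75 grasp [ 0.5673 -0.2706  0.173 ] a [ 0.046  0.703 -0.709] y [ 0.998 -0.066 -0.001] q [ 1.21  1.14 -1.06  1.33  0.19  1.35  0.26] F [ 0.  -0.2 -0. ] op 88.0
[-0.001, 0.003, 0.0, -8.89, -0.08, 8.56] rows>=3.0 tcp [ 0.56  -0.377  0.154]
pred rim px 312.9906085371098 360.74542632823693
```

View pics/w5.png

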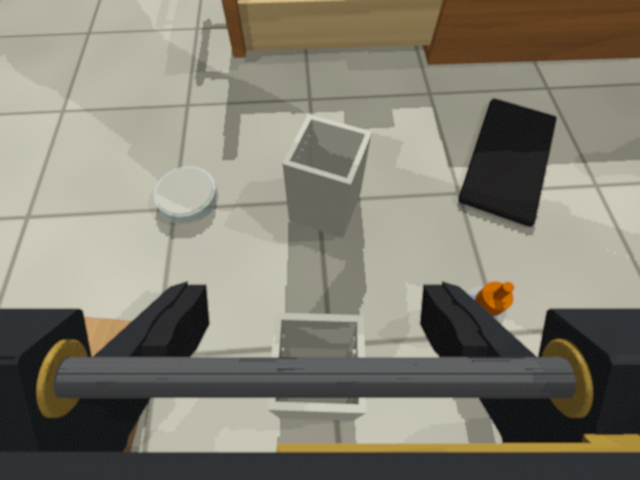

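Request:
send_rows --deltas '[[[0,0,0,-8.9,0,8.6,-1],[0,0,0,-8.9,0,8.6,-1],[0,0,0,-8.9,0,8.6,-1],[0,0,0,-8.9,0,8.6,-1],[0,0,0,-8.9,0,8.6,-1],[0,0,0,-8.9,0,8.6,1],[0,0,0,-8.9,0,8.6,1],[0,0,0,-8.9,0,8.6,1],[0,0,0,-8.9,0,8.6,1],[0,0,0,-8.9,0,8.6,1],[0,0,0,-8.9,0,8.6,1],[0,0,0,-8.9,0,8.6,1]]]'

```text
time: 23.85
ee_pos: [0.5594, -0.3781, 0.1528]
tcp_rot: [0.675, 0.63, 0.28, -0.262]
wrist_force: [0.5, -0.9, 6.1]
opening: 0.611
```

Run:
```python
from h import *
st()
plan([((.5664,-.273,.20),-93.8,-45,1),((.44,-.42,.22),-141,0,1),((.44,-.42,.16),-141,45,1),((.44,-.42,.038),-141,45,1)])
```

```text
t 23.85 grasp [ 0.5665 -0.2743  0.0489] a [ 0.048  0.706 -0.707] y [ 0.998 -0.069 -0.001] q [ 1.18  1.3  -0.98  1.31  0.27  1.25  0.34] F [ 0.5 -0.9  6.1] op 53.8
[0.001, -0.001, -0.002, 10.8, -0.02, -10.58] rows>=3.6 tcp [ 0.56  -0.377  0.304]
[-0.323, -0.74, 0.78, 0.84, -11.64, -8.07] rows>=9.0 tcp [ 0.44  -0.42   0.367]
[0.0, -0.785, -0.0, 10.39, 0.0, 10.31] rows>=6.3 tcp [ 0.521 -0.355  0.264]
[0.0, 0.0, 0.0, 8.63, 0.0, 8.63] rows>=2.9 tcp [ 0.521 -0.355  0.142]
```

Run:
```python
from h import *
plan([((.5664,-.273,.20),-93.8,-45,1),((.42,-.47,.22),-141,0,1),((.42,-.47,.16),-141,45,1),((.42,-.47,.037),-141,45,1)])
```

```text
[0.001, -0.001, -0.002, 10.8, -0.02, -10.58] rows>=3.6 tcp [ 0.56  -0.377  0.304]
[-0.323, -0.74, 0.78, -2.78, -13.3, -11.69] rows>=9.0 tcp [ 0.42  -0.47   0.367]
[0.0, -0.785, -0.0, 10.39, 0.0, 10.31] rows>=6.3 tcp [ 0.501 -0.405  0.264]
[0.0, 0.0, 0.0, 8.7, 0.0, 8.7] rows>=2.9 tcp [ 0.501 -0.405  0.141]
```

Request:
send_rows --deltas '[[[0,0,0,10.8,0,-10.6,1],[0,0,0,10.8,0,-10.6,1],[0,0,0,10.8,0,-10.6,1],[0,0,0,10.8,0,-10.6,1],[0,0,0,10.8,0,-10.6,1],[0,0,0,10.8,0,-10.6,1],[0,0,0,10.8,0,-10.6,1]]]'

```text
time: 24.43
ee_pos: [0.5589, -0.3767, 0.3014]
tcp_rot: [0.676, 0.63, 0.278, -0.263]
wrist_force: [0.3, -0.5, -0.8]
opening: 0.609
```

Request:
send_rows --deltas '[[[-0.32,-0.74,0.78,-2.8,-13.3,-11.7,1],[-0.32,-0.74,0.78,-2.8,-13.3,-11.7,1],[-0.32,-0.74,0.78,-2.8,-13.3,-11.7,1],[-0.32,-0.74,0.78,-2.8,-13.3,-11.7,1],[-0.32,-0.74,0.78,-2.8,-13.3,-11.7,1],[-0.32,-0.74,0.78,-2.8,-13.3,-11.7,1],[-0.32,-0.74,0.78,-2.8,-13.3,-11.7,1],[-0.32,-0.74,0.78,-2.8,-13.3,-11.7,1],[-0.32,-0.74,0.78,-2.8,-13.3,-11.7,1],[-0.32,-0.74,0.78,-2.8,-13.3,-11.7,1],[-0.32,-0.74,0.78,-2.8,-13.3,-11.7,1],[-0.32,-0.74,0.78,-2.8,-13.3,-11.7,1]]]'

```text
time: 25.43
ee_pos: [0.4195, -0.47, 0.3648]
tcp_rot: [0.942, 0.334, -0.002, -0.003]
wrist_force: [-0.7, -0.5, -0.8]
opening: 0.615
```

Request:
send_rows --deltas '[[[0,-0.785,0,10.4,0,10.3,1],[0,-0.785,0,10.4,0,10.3,1],[0,-0.785,0,10.4,0,10.3,1],[0,-0.785,0,10.4,0,10.3,1],[0,-0.785,0,10.4,0,10.3,1],[0,-0.785,0,10.4,0,10.3,1],[0,-0.785,0,10.4,0,10.3,1],[0,-0.785,0,10.4,0,10.3,1],[0,-0.785,0,10.4,0,10.3,1],[0,-0.785,0,10.4,0,10.3,1]]]'

```text
time: 26.27
ee_pos: [0.4995, -0.4055, 0.2629]
tcp_rot: [0.871, 0.308, -0.361, 0.125]
wrist_force: [-0.0, -0.0, -1.6]
opening: 0.609
```

Run:
```python
from h import *
st()
plan([((.42,-.47,.0365),-141,45,1)])
```

```text
t 26.27 grasp [ 0.4183 -0.4702  0.1589] a [-0.553 -0.44  -0.708] y [ 0.627 -0.779 -0.005] q [ 0.67  0.84 -0.34  1.55  0.92  1.42 -0.96] F [-0.  -0.  -1.6] op 53.6
[-0.005, -0.001, 0.001, 8.77, 0.07, 8.56] rows>=2.9 tcp [ 0.501 -0.405  0.14 ]
```

Request:
send_rows --deltas '[[[0,0,0,7.5,0,7.3,1],[0,0,0,7.5,0,7.3,1],[0,0,0,7.5,0,7.3,1],[0,0,0,8.8,0,8.6,1],[0,0,0,8.8,0,8.6,1],[0,0,0,8.8,0,8.6,1],[0,0,0,8.8,0,8.6,-0.4],[0,0,0,8.8,0,8.6,-0.4],[0,0,0,8.8,0,8.6,-0.7],[0,0,0,8.8,0,8.6,-0.7],[0,0,0,8.8,0,8.6,-0.7]]]'

```text
time: 27.18
ee_pos: [0.5009, -0.4033, 0.1403]
tcp_rot: [0.87, 0.309, -0.362, 0.126]
wrist_force: [-0.2, 0.1, -0.0]
opening: 0.846
```

Request:
send_rows --deltas '[[[0,0,0,0,0,-8,-1],[0,0,0,0,0,-14,-1],[0,0,0,0,0,-14,-1],[0,0,0,0,0,-14,-1],[0,0,0,0,0,-14,-1]]]'

```text
time: 27.6
ee_pos: [0.5816, -0.3384, 0.2417]
tcp_rot: [0.871, 0.31, -0.359, 0.128]
wrist_force: [-0.3, -0.4, -0.1]
opening: 1.0
```

Run:
```python
from h import *
st()
plan([((.404,-.483,.20),-141,0,1),((.404,-.483,.15),-141,-50,1),((.404,-.483,.031),-141,-50,1)])
```

```text
t 27.6 grasp [ 0.5013 -0.4039  0.1374] a [-0.546 -0.445 -0.709] y [ 0.632 -0.775 -0.   ] q [ 0.54  0.93 -0.37  1.41  0.88  1.51 -1.03] F [-0.3 -0.4 -0.1] op 88.0
[0.001, 0.782, 0.003, -23.67, -0.02, 8.67] rows>=6.3 tcp [ 0.404 -0.483  0.347]
[-0.0, 0.873, -0.0, -11.26, -0.0, 10.25] rows>=7.0 tcp [ 0.316 -0.554  0.244]
[0.0, 0.0, 0.0, -9.12, 0.0, 7.65] rows>=2.9 tcp [ 0.316 -0.554  0.125]
```

Request:
send_rows --deltas '[[[0,0.782,0,-23.7,0,8.7,-1],[0,0.782,0,-23.7,0,8.7,-1],[0,0.782,0,-23.7,0,8.7,-1],[0,0.782,0,-23.7,0,8.7,-1],[0,0.782,0,-23.7,0,8.7,-1],[0,0.782,0,-23.7,0,8.7,-1],[0,0.782,0,-23.7,0,8.7,-1],[0,0.782,0,-23.7,0,8.7,-1],[0,0.782,0,-23.7,0,8.7,-1],[0,0.782,0,-23.7,0,8.7,-1]]]'

```text
time: 28.43
ee_pos: [0.4015, -0.4835, 0.3436]
tcp_rot: [0.942, 0.335, -0.004, -0.002]
wrist_force: [0.8, 0.7, 0.5]
opening: 1.002
```

Request:
send_rows --deltas '[[[0,0.873,0,-11.3,0,10.3,-1],[0,0.873,0,-11.3,0,10.3,-1],[0,0.873,0,-11.3,0,10.3,-1],[0,0.873,0,-11.3,0,10.3,-1],[0,0.873,0,-11.3,0,10.3,-1],[0,0.873,0,-11.3,0,10.3,-1],[0,0.873,0,-11.3,0,10.3,-1],[0,0.873,0,-11.3,0,10.3,-1],[0,0.873,0,-11.3,0,10.3,-1],[0,0.873,0,-11.3,0,10.3,-1],[0,0.873,0,-11.3,0,10.3,-1]]]'

```text
time: 29.35
ee_pos: [0.314, -0.5551, 0.2436]
tcp_rot: [0.856, 0.304, 0.394, -0.142]
wrist_force: [0.9, 0.2, 0.1]
opening: 1.001
```

Run:
```python
from h import *
st()
plan([((.404,-.483,.031),-141,-50,1)])
```

```text
t 29.35 grasp [ 0.4004 -0.4843  0.1481] a [ 0.588  0.482 -0.649] y [ 0.632 -0.775 -0.004] q [ 1.79  1.13 -1.04  1.54  0.06  0.99  0.13] F [0.9 0.2 0.1] op 88.1
[-0.005, 0.009, -0.001, -8.8, 0.1, 7.88] rows>=2.8 tcp [ 0.316 -0.554  0.125]
```

Request:
send_rows --deltas '[[[0,0.009,0,-8.8,0.1,7.9,-1],[0,0.009,0,-8.8,0.1,7.9,-1],[0,0.009,0,-8.8,0.1,7.9,-1],[0,0.009,0,-8.8,0.1,7.9,-1],[0,0.009,0,-8.8,0.1,7.9,-1],[0,0.009,0,-8.8,0.1,7.9,1],[0,0.009,0,-8.8,0.1,7.9,1],[0,0.009,0,-8.8,0.1,7.9,1],[0,0.009,0,-8.8,0.1,7.9,1],[0,0.009,0,-8.8,0.1,7.9,1],[0,0.009,0,-8.8,0.1,7.9,1],[0,0.009,0,-8.8,0.1,7.9,1]]]'

```text
time: 30.35
ee_pos: [0.3148, -0.555, 0.1254]
tcp_rot: [0.854, 0.301, 0.4, -0.143]
wrist_force: [-2.5, -0.1, 5.3]
opening: 0.608
```

Run:
```python
from h import *
st()
plan([((.404,-.483,.17),-141,-50,1),((.42,-.47,.21),-141,0,1),((.42,-.47,.17),-141,40,1),((.42,-.47,.059),-141,40,1)])
```

```text
t 30.35 grasp [ 0.4025 -0.4838  0.0314] a [ 0.596  0.485 -0.64 ] y [ 0.629 -0.778 -0.004] q [ 1.75  1.3  -0.96  1.51  0.12  0.89  0.22] F [-2.5 -0.1  5.3] op 53.5
[-0.002, -0.004, -0.004, 10.82, -0.04, -8.74] rows>=3.3 tcp [ 0.316 -0.554  0.264]
[0.0, -0.873, 0.0, 15.65, -0.0, 4.26] rows>=7.0 tcp [ 0.42  -0.47   0.357]
[-0.0, -0.698, 0.0, 9.45, -0.0, 7.44] rows>=5.6 tcp [ 0.493 -0.411  0.283]
[0.0, 0.0, 0.0, 7.13, 0.0, 8.5] rows>=2.7 tcp [ 0.493 -0.411  0.172]
```

Request:
send_rows --deltas '[[[0,0,0,10.8,0,-8.8,1],[0,0,0,10.8,0,-8.8,1],[0,0,0,10.8,0,-8.8,1],[0,0,0,10.8,0,-8.8,1],[0,0,0,10.8,0,-8.8,1],[0,0,0,10.8,0,-8.8,1]]]'

```text
time: 30.85
ee_pos: [0.3161, -0.5543, 0.2637]
tcp_rot: [0.854, 0.301, 0.399, -0.143]
wrist_force: [-0.7, 0.0, -1.5]
opening: 0.611
```

Request:
send_rows --deltas '[[[0,-0.873,0,15.7,0,4.3,1],[0,-0.873,0,15.7,0,4.3,1],[0,-0.873,0,15.7,0,4.3,1],[0,-0.873,0,15.7,0,4.3,1],[0,-0.873,0,15.7,0,4.3,1],[0,-0.873,0,15.7,0,4.3,1],[0,-0.873,0,15.7,0,4.3,1],[0,-0.873,0,15.7,0,4.3,1],[0,-0.873,0,15.7,0,4.3,1],[0,-0.873,0,15.7,0,4.3,1]]]'

```text
time: 31.68
ee_pos: [0.4198, -0.471, 0.3552]
tcp_rot: [0.943, 0.333, 0.002, -0.004]
wrist_force: [0.2, 1.1, 0.3]
opening: 0.611
```

Request:
send_rows --deltas '[[[0,-0.698,0,9.4,0,7.4,1],[0,-0.698,0,9.4,0,7.4,1],[0,-0.698,0,9.4,0,7.4,1],[0,-0.698,0,9.4,0,7.4,1],[0,-0.698,0,9.4,0,7.4,1],[0,-0.698,0,9.4,0,7.4,1],[0,-0.698,0,9.4,0,7.4,1],[0,-0.698,0,9.4,0,7.4,1],[0,-0.698,0,9.4,0,7.4,1]]]'

```text
time: 32.43
ee_pos: [0.4926, -0.4122, 0.2826]
tcp_rot: [0.887, 0.314, -0.321, 0.11]
wrist_force: [-0.6, 0.5, -0.7]
opening: 0.612
```

Run:
```python
from h import *
st()
plan([((.42,-.47,.058),-141,40,1)])
```

```text
t 32.43 grasp [ 0.4191 -0.4705  0.1694] a [-0.5   -0.396 -0.77 ] y [ 0.627 -0.779 -0.006] q [ 0.72  0.79 -0.36  1.56  0.87  1.37 -0.91] F [-0.6  0.5 -0.7] op 53.8
[-0.007, -0.007, 0.001, 7.27, -0.01, 8.52] rows>=2.7 tcp [ 0.493 -0.411  0.171]
```

Request:
send_rows --deltas '[[[0,0,0,6.0,0,7.2,1],[0,0,0,6.0,0,7.2,1],[0,0,0,7.2,0,8.5,1],[0,0,0,7.2,0,8.5,1],[0,0,0,7.2,0,8.5,1],[0,0,0,7.3,0,8.6,1],[0,0,0,7.3,0,8.6,1],[0,0,0,7.3,0,8.6,-0.3],[0,0,0,7.3,0,8.6,-0.3],[0,0,0,7.3,0,8.6,-0.7],[0,0,0,7.3,0,8.6,-0.7],[0,0,0,7.3,0,8.6,-0.7]]]'

```text
time: 33.43
ee_pos: [0.4941, -0.41, 0.1708]
tcp_rot: [0.886, 0.314, -0.322, 0.112]
wrist_force: [-0.9, 0.2, 0.3]
opening: 0.834
```

Request:
send_rows --deltas '[[[0,0,0,0,0,-8,-1],[0,0,0,0,0,-12,-1],[0,0,0,0,0,-12,-1],[0,0,0,0,0,-12,-1],[0,0,0,0,0,-12,-1]]]'

```text
time: 33.85
ee_pos: [0.5558, -0.3608, 0.2645]
tcp_rot: [0.886, 0.315, -0.32, 0.113]
wrist_force: [0.5, -0.3, -0.6]
opening: 1.0
```

Run:
```python
from h import *
st()
plan([((.417,-.4725,.18),-141,0,1)])
```

```text
t 33.85 grasp [ 0.4829 -0.4198  0.1513] a [-0.496 -0.402 -0.77 ] y [ 0.631 -0.776 -0.001] q [ 0.61  0.86 -0.38  1.47  0.85  1.43 -0.98] F [ 0.5 -0.3 -0.6] op 88.0
[-0.001, 0.692, 0.002, -17.71, -0.1, 6.56] rows>=5.5 tcp [ 0.417 -0.472  0.327]
```

Go above and measure the jar top in the wrist image by mask, without a viewing.

Request:
send_rows --deltas '[[[0,0.692,0,-17.7,-0.1,6.6,-1],[0,0.692,0,-17.7,-0.1,6.6,-1],[0,0.692,0,-17.7,-0.1,6.6,-1],[0,0.692,0,-17.7,-0.1,6.6,-1],[0,0.692,0,-17.7,-0.1,6.6,-1],[0,0.692,0,-17.7,-0.1,6.6,-1],[0,0.692,0,-17.7,-0.1,6.6,-1],[0,0.692,0,-17.7,-0.1,6.6,-1],[0,0.692,0,-17.7,-0.1,6.6,-1],[0,0.692,0,-17.7,-0.1,6.6,-1]]]'

```text
time: 34.68
ee_pos: [0.4163, -0.4718, 0.3245]
tcp_rot: [0.942, 0.335, -0.003, -0.002]
wrist_force: [-0.2, -0.4, 0.1]
opening: 1.002
```

```bash
cat >> h.py <<'E'
def jartop(name,c):
    """flat white jar base seen near image centre: rect in px and world at z=.084"""
    im=cv2.imread(name);g=im.min(2);w=g[150:300,230:400];hs=cv2.cvtColor(im,cv2.COLOR_BGR2HSV)[150:300,230:400]
    seed=g[225:245,300:335];v=np.median(seed);m=(abs(w.astype(int)-v)<7).astype(np.uint8)
    m=cv2.morphologyEx(m,cv2.MORPH_OPEN,np.ones((5,5)));k,l,s,_=cv2.connectedComponentsWithStats(m);i=l[85,87]
    r=cv2.minAreaRect((np.argwhere(l==i)[:,::-1]+[230,150]).astype(np.float32));b=cv2.boxPoints(r)
    W=np.array([ray(c,*p,.084) for p in b]);print("jartop px",np.round(r[0]),np.round(r[1]),"world",W.mean(0).round(4),[round(float(np.linalg.norm(W[j]-W[j-1])),3) for j in range(4)])
E
python3 - <<'E'
from h import *
st()
c=calibration("wrist");cv2.imwrite("pics/w6.png",read_camera("wrist")[:,:,::-1])
jartop("pics/w6.png",c)
plan([((.417,-.4725,.072),-141,0,1),((.417,-.4725,.25),-141,0,1),((.56,-.13,.26),-160,0,1),((.656,.226,.26),-181.2,0,1),((.656,.226,.098),-181.2,0,1)])
E
```

```text
t 34.68 grasp [ 0.4154 -0.4715  0.1775] a [-0.007  0.002 -1.   ] y [ 0.631 -0.775 -0.006] q [ 1.22  0.69 -0.65  1.63  0.48  1.   -0.48] F [-0.2 -0.4  0.1] op 88.1
jartop px [317. 244.] [91. 85.] world [ 0.4174 -0.4709  0.084 ] [0.056, 0.054, 0.053, 0.053]
[-0.006, 0.003, 0.003, 0.04, 0.14, 10.57] rows>=2.5 tcp [ 0.417 -0.472  0.219]
[0.0, 0.0, 0.0, 0.0, 0.0, -17.8] rows>=4.3 tcp [ 0.417 -0.472  0.397]
[0.0, 0.0, 0.332, 32.67, -17.62, -1.0] rows>=8.9 tcp [ 0.56  -0.13   0.407]
[0.0, 0.0, 0.37, 21.2, -30.17, 0.0] rows>=8.8 tcp [0.656 0.226 0.407]
[0.0, 0.0, 0.0, 0.0, 0.0, 16.2] rows>=3.9 tcp [0.656 0.226 0.245]
```

Request:
send_rows --deltas '[[[0,0,0,0,0.1,10.5,-1],[0,0,0,0,0.1,10.5,-1],[0,0,0,0,0.1,10.5,-1],[0,0,0,0,0.1,10.5,-1],[0,0,0,0,0.1,10.5,-1],[0,0,0,0,0.1,10.5,1],[0,0,0,0,0.1,10.5,1],[0,0,0,0,0.1,10.5,1],[0,0,0,0,0.1,10.5,1],[0,0,0,0,0.1,10.5,1],[0,0,0,0,0.1,10.5,1],[0,0,0,0,0.1,10.5,1]]]'

```text
time: 35.73
ee_pos: [0.4152, -0.4744, 0.221]
tcp_rot: [0.943, 0.333, -0.002, -0.001]
wrist_force: [-0.9, 0.9, 6.0]
opening: 0.609
```

Request:
send_rows --deltas '[[[0,0,0,0,0,-17.8,1],[0,0,0,0,0,-17.8,1],[0,0,0,0,0,-17.8,1],[0,0,0,0,0,-17.8,1],[0,0,0,0,0,-17.8,1],[0,0,0,0,0,-17.8,1],[0,0,0,0,0,-17.8,1]]]'

```text
time: 36.32
ee_pos: [0.4157, -0.4744, 0.3979]
tcp_rot: [0.943, 0.333, -0.002, -0.002]
wrist_force: [-0.1, -0.3, -1.8]
opening: 0.608
```

Request:
send_rows --deltas '[[[0,0,0.33,32.7,-17.6,-1,1],[0,0,0.33,32.7,-17.6,-1,1],[0,0,0.33,32.7,-17.6,-1,1],[0,0,0.33,32.7,-17.6,-1,1],[0,0,0.33,32.7,-17.6,-1,1],[0,0,0.33,32.7,-17.6,-1,1],[0,0,0.33,32.7,-17.6,-1,1],[0,0,0.33,32.7,-17.6,-1,1],[0,0,0.33,32.7,-17.6,-1,1],[0,0,0.33,32.7,-17.6,-1,1],[0,0,0.33,32.7,-17.6,-1,1],[0,0,0.33,32.7,-17.6,-1,1]]]'

```text
time: 37.32
ee_pos: [0.559, -0.1327, 0.4061]
tcp_rot: [0.985, 0.174, -0.004, -0.002]
wrist_force: [0.4, -0.7, -1.6]
opening: 0.612
```

Run:
```python
from h import *
st()
plan([((.656,.230,.26),-181.2,0,1)])
```

```text
t 37.32 grasp [ 0.5577 -0.1325  0.2591] a [-0.009  0.002 -1.   ] y [ 0.343 -0.939 -0.005] q [ 0.68  0.5  -0.71  1.71  0.36  1.07 -1.37] F [ 0.4 -0.7 -1.6] op 53.9
[-0.003, 0.008, 0.371, 21.55, -30.75, -0.11] rows>=9.0 tcp [0.656 0.23  0.407]
```

Request:
send_rows --deltas '[[[0,0,0.371,21.6,-30.8,0,1],[0,0,0.371,21.6,-30.8,0,1],[0,0,0.371,21.6,-30.8,0,1],[0,0,0.371,21.6,-30.8,0,1],[0,0,0.371,21.6,-30.8,0,1],[0,0,0.371,21.6,-30.8,0,1],[0,0,0.371,21.6,-30.8,0,1],[0,0,0.371,21.6,-30.8,0,1],[0,0,0.371,21.6,-30.8,0,1],[0,0,0.371,21.6,-30.8,0,1],[0,0,0.371,21.6,-30.8,0,1],[0,0,0.371,21.6,-30.8,0,1]]]'

```text
time: 38.32
ee_pos: [0.6576, 0.229, 0.4067]
tcp_rot: [1.0, -0.012, -0.003, 0.0]
wrist_force: [0.4, -1.0, -1.9]
opening: 0.614
```

Run:
```python
from h import *
st()
plan([((.656,.230,.097),-181.2,0,1)])
```

```text
t 38.32 grasp [0.6566 0.2289 0.2597] a [-0.007 -0.001 -1.   ] y [-0.023 -1.     0.001] q [-0.03  0.7  -0.62  1.37  0.41  1.21 -2.27] F [ 0.4 -1.  -1.9] op 54.0
[0.001, 0.007, -0.002, -0.05, -0.11, 16.27] rows>=3.9 tcp [0.656 0.23  0.244]
```

Request:
send_rows --deltas '[[[0,0,0,0,-0.1,8,1],[0,0,0,0,-0.1,8,1],[0,0,0,0,-0.1,14,1],[0,0,0,0,-0.1,14,1],[0,0,0,0,-0.1,16.1,1],[0,0,0,0,-0.1,16.3,1],[0,0,0,0,-0.1,16.3,1],[0,0,0,0,-0.1,16.3,1],[0,0,0,0,-0.1,16.3,-0.1],[0,0,0,0,-0.1,16.3,-0.4],[0,0,0,0,-0.1,16.3,-0.4],[0,0,0,0,-0.1,16.3,-0.4]]]'

```text
time: 39.32
ee_pos: [0.6564, 0.2327, 0.2461]
tcp_rot: [1.0, -0.011, -0.002, -0.001]
wrist_force: [-0.7, 0.7, 0.0]
opening: 0.699
```

Request:
send_rows --deltas '[[[0,0,0,0,0,-3,-0.4],[0,0,0,0,0,-17,-0.4],[0,0,0,0,0,-17,-1],[0,0,0,0,0,-17,-1],[0,0,0,0,0,-17,-1],[0,0,0,0,0,-17,-1],[0,0,0,0,0,-17,-1]]]'

```text
time: 39.9
ee_pos: [0.6571, 0.2325, 0.4166]
tcp_rot: [1.0, -0.01, -0.001, -0.001]
wrist_force: [-0.1, 0.2, -0.6]
opening: 0.995
```

Run:
```python
from h import *
st()
im=read_camera("wrist")[:,:,::-1];t=read_camera("top")[:,:,::-1]
cv2.imwrite("pics/t7.png",t);cv2.imwrite("pics/w7.png",im)
# did A / box move since start? 
t0=cv2.imread("pics/t3.png");d=cv2.absdiff(t0,t).max(2)
for n,(x,y) in {"A":(300,252),"box":(380,343)}.items(): print(n,"diff frac",(d[y-30:y+30,x-30:x+30]>40).mean().round(3))
out=np.hstack([cv2.resize(im,(400,300)),cv2.resize(t[130:370,230:430],(250,300))]);cv2.imwrite("pics/m3.png",out)
plan([((.62,.02,.28),-150,0,1),((.5825,-.116,.28),-115.7,0,1),((.5825,-.116,.17),-115.7,-45,1),((.5825,-.116,.05),-115.7,-45,1)])
```

```text
t 39.9 grasp [0.6566 0.2328 0.2696] a [-0.003  0.002 -1.   ] y [-0.021 -1.    -0.002] q [-0.03  0.69 -0.62  1.36  0.4   1.22 -2.27] F [-0.1  0.2 -0.6] op 87.6
A diff frac 0.455
box diff frac 0.0
[-0.002, 0.007, -0.544, -3.23, 21.27, -1.3] rows>=5.2 tcp [0.62  0.02  0.427]
[0.0, 0.0, -0.599, -10.05, 9.9, 0.0] rows>=4.8 tcp [ 0.582 -0.116  0.427]
[-0.0, 0.785, -0.0, -10.39, 0.0, 15.31] rows>=6.3 tcp [ 0.537 -0.21   0.274]
[0.0, 0.0, 0.0, -8.49, 0.0, 8.49] rows>=2.9 tcp [ 0.537 -0.21   0.154]
```

View pics/m3.png

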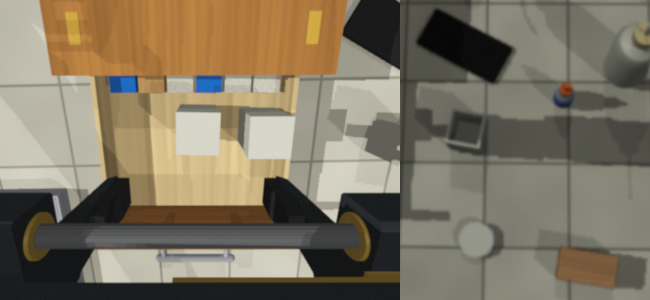

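Run:
```python
from h import *
t=cv2.imread("pics/t7.png");cv2.imwrite("pics/c7.png",cv2.resize(t[195:275,240:330],None,fx=6,fy=6,interpolation=2))
```

```text
(no output)
```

View pics/c7.png

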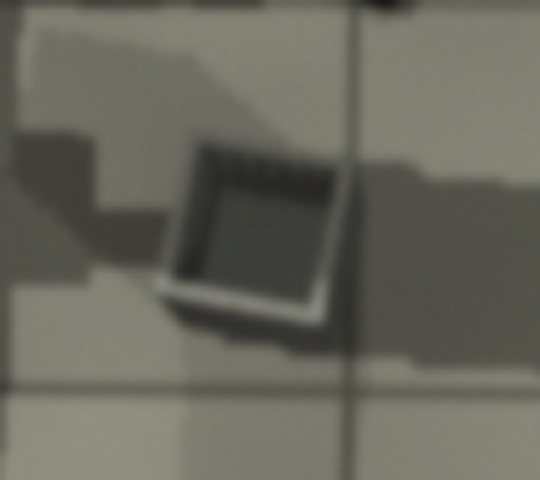

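Run:
```python
from h import *
T=calibration("top")
w=np.array([ray(T,u/6+240,v/6+195,.084)[:2] for u,v in [(198,140),(352,162),(323,326),(157,290)]])
e=w[1]-w[0]+w[2]-w[3]; f=w[0]-w[3]+w[1]-w[2]
print(w.mean(0).round(4),[round(float(np.linalg.norm(w[j]-w[j-1])),3) for j in range(4)],np.degrees(np.arctan2(e[1],e[0])).round(1),np.degrees(np.arctan2(f[1],f[0])).round(1))
c=w.mean(0);psi=-102.;b=np.array([np.cos(np.radians(psi)),np.sin(np.radians(psi))]);g=c+.008*b;print(g)
plan([((.62,.02,.28),-140,0,1),((*g,.28),psi,0,1),((*g,.17),psi,-45,1)])
```

```text
[ 0.622  -0.0761] [0.05, 0.05, 0.054, 0.054] -99.9 -11.3
[ 0.62035249 -0.08396835]
[-0.003, 0.007, -0.719, -3.23, 21.27, -1.3] rows>=5.8 tcp [0.62  0.02  0.427]
[0.0, 0.0, -0.663, -6.66, 7.99, 0.0] rows>=5.3 tcp [ 0.62  -0.084  0.427]
[-0.0, 0.785, -0.0, -10.39, 0.0, 15.31] rows>=6.3 tcp [ 0.599 -0.186  0.274]
```

Request:
send_rows --deltas '[[[0,0,-0.72,-3.2,21.3,-1.3,-1],[0,0,-0.72,-3.2,21.3,-1.3,-1],[0,0,-0.72,-3.2,21.3,-1.3,-1],[0,0,-0.72,-3.2,21.3,-1.3,-1],[0,0,-0.72,-3.2,21.3,-1.3,-1],[0,0,-0.72,-3.2,21.3,-1.3,-1],[0,0,-0.72,-3.2,21.3,-1.3,-1],[0,0,-0.72,-3.2,21.3,-1.3,-1],[0,0,-0.72,-3.2,21.3,-1.3,-1],[0,0,-0.72,-3.2,21.3,-1.3,-1]]]'

```text
time: 40.83
ee_pos: [0.6205, 0.0226, 0.4278]
tcp_rot: [0.939, 0.343, -0.002, -0.002]
wrist_force: [-0.9, -0.3, -0.8]
opening: 0.997
```

Request:
send_rows --deltas '[[[0,0,-0.67,-6.7,8,0,-1],[0,0,-0.67,-6.7,8,0,-1],[0,0,-0.67,-6.7,8,0,-1],[0,0,-0.67,-6.7,8,0,-1],[0,0,-0.67,-6.7,8,0,-1],[0,0,-0.67,-6.7,8,0,-1],[0,0,-0.67,-6.7,8,0,-1],[0,0,-0.67,-6.7,8,0,-1],[0,0,-0.67,-6.7,8,0,-1]]]'

```text
time: 41.58
ee_pos: [0.621, -0.0832, 0.428]
tcp_rot: [0.775, 0.632, -0.001, -0.002]
wrist_force: [0.6, 0.5, -0.5]
opening: 1.001
```

Run:
```python
from h import *
st()
plan([((.6205,-.0838,.17),-101,-40,1)])
```

```text
t 41.58 grasp [ 0.6203 -0.0829  0.281 ] a [-0.005  0.002 -1.   ] y [ 0.98  -0.201 -0.005] q [ 0.67  0.65 -0.94  1.54  0.54  1.23 -0.55] F [ 0.6  0.5 -0.5] op 88.0
[-0.001, 0.697, -0.012, -9.53, 0.14, 14.53] rows>=5.6 tcp [ 0.602 -0.177  0.283]
```

Request:
send_rows --deltas '[[[0,0.697,-0.01,-9.5,0.1,14.5,-1],[0,0.697,-0.01,-9.5,0.1,14.5,-1],[0,0.697,-0.01,-9.5,0.1,14.5,-1],[0,0.697,-0.01,-9.5,0.1,14.5,-1],[0,0.697,-0.01,-9.5,0.1,14.5,-1],[0,0.697,-0.01,-9.5,0.1,14.5,-1],[0,0.697,-0.01,-9.5,0.1,14.5,-1],[0,0.697,-0.01,-9.5,0.1,14.5,-1],[0,0.697,-0.01,-9.5,0.1,14.5,-1],[0,0.697,-0.01,-9.5,0.1,14.5,-1]]]'

```text
time: 42.42
ee_pos: [0.6026, -0.1758, 0.2843]
tcp_rot: [0.725, 0.599, 0.263, -0.217]
wrist_force: [-0.2, 0.1, -0.1]
opening: 0.998
```

Run:
```python
from h import *
st()
plan([((.6205,-.0838,.05),-101,-40,1)])
c=calibration("wrist");R=np.array(c["R"]);t=np.array(c["t"])
cv2.imwrite("pics/w8.png",read_camera("wrist")[:,:,::-1])
X=R@np.array([.622,-.0761,.084])+t; print("pred rim px",c["fx"]*X[0]/X[2]+c["cx"],c["fy"]*X[1]/X[2]+c["cy"])
```

```text
t 42.42 grasp [ 0.6204 -0.0833  0.1714] a [ 0.121  0.629 -0.768] y [ 0.982 -0.189 -0.   ] q [ 1.06  1.07 -1.15  1.6   0.29  0.95 -0.14] F [-0.2  0.1 -0.1] op 87.8
[-0.001, 0.003, 0.001, -7.85, 0.01, 9.29] rows>=2.9 tcp [ 0.602 -0.177  0.163]
pred rim px 314.51900199888223 343.2048189086946
```

View pics/w8.png

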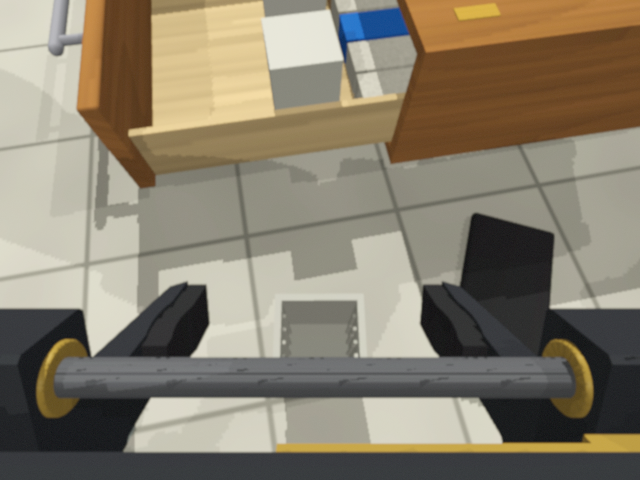

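Request:
send_rows --deltas '[[[0,0,0,-7.9,0,9.3,-1],[0,0,0,-7.9,0,9.3,-1],[0,0,0,-7.9,0,9.3,-1],[0,0,0,-7.9,0,9.3,-1],[0,0,0,-7.9,0,9.3,-1],[0,0,0,-7.9,0,9.3,1],[0,0,0,-7.9,0,9.3,1],[0,0,0,-7.9,0,9.3,1],[0,0,0,-7.9,0,9.3,1],[0,0,0,-7.9,0,9.3,1],[0,0,0,-7.9,0,9.3,1],[0,0,0,-7.9,0,9.3,1]]]'

```text
time: 43.47
ee_pos: [0.6022, -0.1784, 0.1619]
tcp_rot: [0.726, 0.597, 0.264, -0.217]
wrist_force: [-0.4, -2.2, 5.8]
opening: 0.609
```

Run:
```python
from h import *
st()
plan([((.6205,-.0838,.22),-101,-40,1),((.55,-.25,.25),-120,0,1),((.42,-.47,.22),-141,0,1),((.42,-.47,.16),-141,50,1)])
```

```text
t 43.47 grasp [ 0.6203 -0.0857  0.0493] a [ 0.123  0.631 -0.766] y [ 0.981 -0.192 -0.   ] q [ 1.02  1.23 -1.05  1.6   0.38  0.82 -0.08] F [-0.4 -2.2  5.8] op 53.6
[0.001, 0.0, -0.001, 11.11, -0.01, -12.96] rows>=4.1 tcp [ 0.602 -0.177  0.333]
[-0.116, -0.692, 0.318, -2.15, -3.75, -10.21] rows>=6.2 tcp [ 0.55  -0.25   0.397]
[0.0, 0.0, 0.367, -25.55, -0.26, 3.0] rows>=6.2 tcp [ 0.42  -0.47   0.367]
[0.0, -0.873, -0.0, 11.26, -0.0, 11.25] rows>=7.0 tcp [ 0.508 -0.399  0.254]
```

Request:
send_rows --deltas '[[[0,0,0,11.1,0,-13,1],[0,0,0,11.1,0,-13,1],[0,0,0,11.1,0,-13,1],[0,0,0,11.1,0,-13,1],[0,0,0,11.1,0,-13,1],[0,0,0,11.1,0,-13,1],[0,0,0,11.1,0,-13,1]]]'

```text
time: 44.05
ee_pos: [0.6018, -0.1768, 0.3308]
tcp_rot: [0.726, 0.597, 0.262, -0.218]
wrist_force: [0.5, -0.1, -1.9]
opening: 0.612
```

Request:
send_rows --deltas '[[[-0.116,-0.692,0.318,-2.2,-3.8,-10.2,1],[-0.116,-0.692,0.318,-2.2,-3.8,-10.2,1],[-0.116,-0.692,0.318,-2.2,-3.8,-10.2,1],[-0.116,-0.692,0.318,-2.2,-3.8,-10.2,1],[-0.116,-0.692,0.318,-2.2,-3.8,-10.2,1],[-0.116,-0.692,0.318,-2.2,-3.8,-10.2,1],[-0.116,-0.692,0.318,-2.2,-3.8,-10.2,1],[-0.116,-0.692,0.318,-2.2,-3.8,-10.2,1],[-0.116,-0.692,0.318,-2.2,-3.8,-10.2,1],[-0.116,-0.692,0.318,-2.2,-3.8,-10.2,1]]]'

```text
time: 44.88
ee_pos: [0.549, -0.251, 0.3945]
tcp_rot: [0.866, 0.5, -0.001, -0.002]
wrist_force: [0.4, -0.1, -1.7]
opening: 0.612
```

Request:
send_rows --deltas '[[[0,0,0.367,-25.6,-0.3,3,1],[0,0,0.367,-25.6,-0.3,3,1],[0,0,0.367,-25.6,-0.3,3,1],[0,0,0.367,-25.6,-0.3,3,1],[0,0,0.367,-25.6,-0.3,3,1],[0,0,0.367,-25.6,-0.3,3,1],[0,0,0.367,-25.6,-0.3,3,1],[0,0,0.367,-25.6,-0.3,3,1],[0,0,0.367,-25.6,-0.3,3,1],[0,0,0.367,-25.6,-0.3,3,1]]]'

```text
time: 45.72
ee_pos: [0.4193, -0.4692, 0.366]
tcp_rot: [0.943, 0.334, 0.0, -0.001]
wrist_force: [0.4, 1.0, -0.5]
opening: 0.61
```

Run:
```python
from h import *
st()
plan([((.42,-.47,.16),-141,50,1)])
```

```text
t 45.72 grasp [ 0.4192 -0.4689  0.219 ] a [-0.     0.002 -1.   ] y [ 0.63  -0.777 -0.002] q [ 1.28  0.67 -0.76  1.6   0.5   1.09 -0.5 ] F [ 0.4  1.  -0.5] op 53.7
[-0.001, -0.873, 0.001, 11.26, 0.13, 11.16] rows>=7.0 tcp [ 0.508 -0.399  0.254]
```

Request:
send_rows --deltas '[[[0,-0.873,0,11.3,0.1,11.2,1],[0,-0.873,0,11.3,0.1,11.2,1],[0,-0.873,0,11.3,0.1,11.2,1],[0,-0.873,0,11.3,0.1,11.2,1],[0,-0.873,0,11.3,0.1,11.2,1],[0,-0.873,0,11.3,0.1,11.2,1],[0,-0.873,0,11.3,0.1,11.2,1],[0,-0.873,0,11.3,0.1,11.2,1],[0,-0.873,0,11.3,0.1,11.2,1],[0,-0.873,0,11.3,0.1,11.2,1],[0,-0.873,0,11.3,0.1,11.2,1]]]'

```text
time: 46.63
ee_pos: [0.5066, -0.4006, 0.2546]
tcp_rot: [0.855, 0.302, -0.398, 0.14]
wrist_force: [-0.4, -0.5, -0.3]
opening: 0.606
```

Run:
```python
from h import *
st()
plan([((.42,-.47,.0375),-141,50,1)])
```

```text
t 46.63 grasp [ 0.4191 -0.4712  0.16  ] a [-0.596 -0.48  -0.644] y [ 0.628 -0.778  0.   ] q [ 0.66  0.87 -0.36  1.53  0.98  1.5  -1.  ] F [-0.4 -0.5 -0.3] op 53.3
[-0.002, -0.001, -0.001, 9.49, -0.06, 7.77] rows>=2.9 tcp [ 0.508 -0.399  0.132]
```

Lower, release, retreat; then the regrasp approach, as with jar B.

Request:
send_rows --deltas '[[[0,0,0,8.2,0,6.7,1],[0,0,0,8.2,0,6.7,1],[0,0,0,8.2,0,6.7,1],[0,0,0,9.5,0,7.8,1],[0,0,0,9.5,0,7.8,1],[0,0,0,9.5,0,7.8,1],[0,0,0,9.5,0,7.8,-0.4],[0,0,0,9.5,0,7.8,-0.4],[0,0,0,9.5,0,7.8,-0.7],[0,0,0,9.5,0,7.8,-0.7],[0,0,0,9.5,0,7.8,-0.7]]]'

```text
time: 47.55
ee_pos: [0.5077, -0.3996, 0.1316]
tcp_rot: [0.854, 0.302, -0.399, 0.141]
wrist_force: [-0.2, -0.6, 0.4]
opening: 0.849
```

Request:
send_rows --deltas '[[[0,0,0,0,0,-8,-1],[0,0,0,0,0,-14,-1],[0,0,0,0,0,-14,-1],[0,0,0,0,0,-14,-1],[0,0,0,0,0,-14,-1]]]'

```text
time: 47.97
ee_pos: [0.5947, -0.3289, 0.2238]
tcp_rot: [0.855, 0.304, -0.396, 0.142]
wrist_force: [0.1, -0.1, -1.6]
opening: 0.999
```

Run:
```python
from h import *
st()
plan([((.404,-.483,.20),-141,0,1),((.404,-.483,.15),-141,-50,1)])
```

```text
t 47.97 grasp [ 0.5079 -0.4     0.1289] a [-0.591 -0.484 -0.646] y [ 0.632 -0.775  0.003] q [ 0.51  0.99 -0.38  1.36  0.93  1.6  -1.06] F [ 0.1 -0.1 -1.6] op 87.9
[0.004, 0.869, 0.002, -25.24, -0.07, 10.77] rows>=7.0 tcp [ 0.404 -0.483  0.347]
[-0.0, 0.873, -0.0, -11.26, -0.0, 10.25] rows>=7.0 tcp [ 0.316 -0.554  0.244]
```

Request:
send_rows --deltas '[[[0,0.869,0,-25.2,-0.1,10.8,-1],[0,0.869,0,-25.2,-0.1,10.8,-1],[0,0.869,0,-25.2,-0.1,10.8,-1],[0,0.869,0,-25.2,-0.1,10.8,-1],[0,0.869,0,-25.2,-0.1,10.8,-1],[0,0.869,0,-25.2,-0.1,10.8,-1],[0,0.869,0,-25.2,-0.1,10.8,-1],[0,0.869,0,-25.2,-0.1,10.8,-1],[0,0.869,0,-25.2,-0.1,10.8,-1],[0,0.869,0,-25.2,-0.1,10.8,-1],[0,0.869,0,-25.2,-0.1,10.8,-1]]]'

```text
time: 48.88
ee_pos: [0.4015, -0.4831, 0.3437]
tcp_rot: [0.942, 0.335, -0.003, -0.0]
wrist_force: [0.4, -0.3, 0.1]
opening: 0.999
```

Request:
send_rows --deltas '[[[0,0.873,0,-11.3,0,10.3,-1],[0,0.873,0,-11.3,0,10.3,-1],[0,0.873,0,-11.3,0,10.3,-1],[0,0.873,0,-11.3,0,10.3,-1],[0,0.873,0,-11.3,0,10.3,-1],[0,0.873,0,-11.3,0,10.3,-1],[0,0.873,0,-11.3,0,10.3,-1],[0,0.873,0,-11.3,0,10.3,-1],[0,0.873,0,-11.3,0,10.3,-1],[0,0.873,0,-11.3,0,10.3,-1],[0,0.873,0,-11.3,0,10.3,-1]]]'

```text
time: 49.8
ee_pos: [0.3138, -0.5551, 0.2435]
tcp_rot: [0.856, 0.304, 0.395, -0.14]
wrist_force: [-1.4, -1.0, 0.5]
opening: 1.002
```

Run:
```python
from h import *
st()
plan([((.404,-.483,.031),-141,-50,1)])
```

```text
t 49.8 grasp [ 0.4006 -0.4845  0.1481] a [ 0.59   0.48  -0.649] y [ 0.631 -0.776  0.   ] q [ 1.81  1.16 -1.08  1.54  0.11  0.99  0.09] F [-1.4 -1.   0.5] op 88.2
[-0.002, 0.009, 0.002, -8.79, 0.07, 7.88] rows>=2.8 tcp [ 0.316 -0.554  0.125]
```

Request:
send_rows --deltas '[[[0,0.009,0,-8.8,0.1,7.9,-1],[0,0.009,0,-8.8,0.1,7.9,-1],[0,0.009,0,-8.8,0.1,7.9,-1],[0,0.009,0,-8.8,0.1,7.9,-1],[0,0.009,0,-8.8,0.1,7.9,-1],[0,0.009,0,-8.8,0.1,7.9,1],[0,0.009,0,-8.8,0.1,7.9,1],[0,0.009,0,-8.8,0.1,7.9,1],[0,0.009,0,-8.8,0.1,7.9,1],[0,0.009,0,-8.8,0.1,7.9,1],[0,0.009,0,-8.8,0.1,7.9,1],[0,0.009,0,-8.8,0.1,7.9,1]]]'

```text
time: 50.8
ee_pos: [0.3152, -0.5552, 0.1253]
tcp_rot: [0.854, 0.302, 0.4, -0.141]
wrist_force: [-2.4, -0.9, 5.0]
opening: 0.611
```

Request:
send_rows --deltas '[[[0,0,0,10.8,0,-8.8,1],[0,0,0,10.8,0,-8.8,1],[0,0,0,10.8,0,-8.8,1],[0,0,0,10.8,0,-8.8,1],[0,0,0,10.8,0,-8.8,1],[0,0,0,10.8,0,-8.8,1]]]'

```text
time: 51.3
ee_pos: [0.3162, -0.554, 0.2636]
tcp_rot: [0.854, 0.302, 0.399, -0.141]
wrist_force: [0.8, -0.5, -1.7]
opening: 0.61
```

Run:
```python
from h import *
st()
plan([((.42,-.47,.21),-141,0,1),((.42,-.47,.17),-141,40,1)])
```

```text
t 51.3 grasp [ 0.4039 -0.4831  0.1693] a [ 0.597  0.482 -0.641] y [ 0.628 -0.778 -0.   ] q [ 1.81  1.14 -1.1   1.54  0.1   1.    0.08] F [ 0.8 -0.5 -1.7] op 53.7
[0.0, -0.875, -0.001, 15.73, -0.01, 4.26] rows>=7.0 tcp [ 0.42  -0.47   0.357]
[-0.0, -0.698, 0.0, 9.45, -0.0, 7.44] rows>=5.6 tcp [ 0.493 -0.411  0.283]
```

Request:
send_rows --deltas '[[[0,-0.873,0,15.7,0,4.3,1],[0,-0.873,0,15.7,0,4.3,1],[0,-0.873,0,15.7,0,4.3,1],[0,-0.873,0,15.7,0,4.3,1],[0,-0.873,0,15.7,0,4.3,1],[0,-0.873,0,15.7,0,4.3,1],[0,-0.873,0,15.7,0,4.3,1],[0,-0.873,0,15.7,0,4.3,1],[0,-0.873,0,15.7,0,4.3,1],[0,-0.873,0,15.7,0,4.3,1]]]'

```text
time: 52.13
ee_pos: [0.4196, -0.4705, 0.3551]
tcp_rot: [0.943, 0.333, 0.002, -0.003]
wrist_force: [-0.7, -0.3, 0.1]
opening: 0.612
```

Request:
send_rows --deltas '[[[0,-0.698,0,9.4,0,7.4,1],[0,-0.698,0,9.4,0,7.4,1],[0,-0.698,0,9.4,0,7.4,1],[0,-0.698,0,9.4,0,7.4,1],[0,-0.698,0,9.4,0,7.4,1],[0,-0.698,0,9.4,0,7.4,1],[0,-0.698,0,9.4,0,7.4,1],[0,-0.698,0,9.4,0,7.4,1],[0,-0.698,0,9.4,0,7.4,1]]]'

```text
time: 52.88
ee_pos: [0.4927, -0.412, 0.2825]
tcp_rot: [0.887, 0.313, -0.32, 0.112]
wrist_force: [0.4, -0.4, -0.1]
opening: 0.609
```

Run:
```python
from h import *
st()
plan([((.42,-.47,.058),-141,40,1)])
```

```text
t 52.88 grasp [ 0.4195 -0.4705  0.1692] a [-0.498 -0.398 -0.77 ] y [ 0.626 -0.779 -0.002] q [ 0.75  0.8  -0.41  1.56  0.9   1.38 -0.93] F [ 0.4 -0.4 -0.1] op 53.6
[-0.004, -0.007, -0.001, 7.25, -0.04, 8.52] rows>=2.7 tcp [ 0.493 -0.411  0.171]
```

Request:
send_rows --deltas '[[[0,0,0,6.0,0,7.2,1],[0,0,0,6.0,0,7.2,1],[0,0,0,7.2,0,8.5,1],[0,0,0,7.2,0,8.5,1],[0,0,0,7.2,0,8.5,1],[0,0,0,7.3,0,8.6,1],[0,0,0,7.3,0,8.6,1],[0,0,0,7.3,0,8.6,-0.3],[0,0,0,7.3,0,8.6,-0.3],[0,0,0,7.3,0,8.6,-0.7],[0,0,0,7.3,0,8.6,-0.7],[0,0,0,7.3,0,8.6,-0.7]]]'

```text
time: 53.88
ee_pos: [0.4945, -0.4101, 0.1707]
tcp_rot: [0.887, 0.313, -0.321, 0.113]
wrist_force: [0.1, -0.2, 0.2]
opening: 0.84
```

Request:
send_rows --deltas '[[[0,0,0,0,0,-8,-1],[0,0,0,0,0,-12,-1],[0,0,0,0,0,-12,-1],[0,0,0,0,0,-12,-1],[0,0,0,0,0,-12,-1]]]'

```text
time: 54.3
ee_pos: [0.5559, -0.3606, 0.2644]
tcp_rot: [0.887, 0.314, -0.319, 0.114]
wrist_force: [-0.4, -0.7, -0.9]
opening: 1.0
```

Request:
send_rows --deltas '[[[0,0.692,0,-17.7,-0.1,6.6,-1],[0,0.692,0,-17.7,-0.1,6.6,-1],[0,0.692,0,-17.7,-0.1,6.6,-1],[0,0.692,0,-17.7,-0.1,6.6,-1],[0,0.692,0,-17.7,-0.1,6.6,-1],[0,0.692,0,-17.7,-0.1,6.6,-1],[0,0.692,0,-17.7,-0.1,6.6,-1],[0,0.692,0,-17.7,-0.1,6.6,-1],[0,0.692,0,-17.7,-0.1,6.6,-1],[0,0.692,0,-17.7,-0.1,6.6,-1]]]'

```text
time: 55.13
ee_pos: [0.4162, -0.4715, 0.3244]
tcp_rot: [0.942, 0.335, -0.002, -0.0]
wrist_force: [-0.2, -0.3, 0.6]
opening: 1.0
```

Run:
```python
from h import *
st()
c=calibration("wrist");cv2.imwrite("pics/w9.png",read_camera("wrist")[:,:,::-1])
jartop("pics/w9.png",c)
plan([((.417,-.4725,.072),-141,0,1),((.417,-.4725,.25),-141,0,1),((.53,-.13,.26),-160,0,1)])
```

```text
t 55.13 grasp [ 0.4156 -0.4716  0.1774] a [-0.004 -0.001 -1.   ] y [ 0.631 -0.776 -0.002] q [ 1.25  0.7  -0.7   1.63  0.52  1.01 -0.51] F [-0.2 -0.3  0.6] op 88.0
jartop px [318. 242.] [85. 91.] world [ 0.4188 -0.4713  0.084 ] [0.053, 0.053, 0.053, 0.056]
[-0.002, 0.003, 0.002, 0.02, 0.14, 10.56] rows>=2.5 tcp [ 0.417 -0.472  0.219]
[0.0, 0.0, 0.0, 0.0, 0.0, -17.8] rows>=4.3 tcp [ 0.417 -0.472  0.397]
[0.0, 0.0, 0.332, 30.34, -19.51, -1.0] rows>=8.7 tcp [ 0.53  -0.13   0.407]
```

Request:
send_rows --deltas '[[[0,0,0,0.2,0.1,10.5,-1],[0,0,0,0.2,0.1,10.5,-1],[0,0,0,0.2,0.1,10.5,-1],[0,0,0,0.2,0.1,10.5,-1],[0,0,0,0.2,0.1,10.5,-1],[0,0,0,0.2,0.1,10.5,1],[0,0,0,0.2,0.1,10.5,1],[0,0,0,0.2,0.1,10.5,1],[0,0,0,0.2,0.1,10.5,1],[0,0,0,0.2,0.1,10.5,1],[0,0,0,0.2,0.1,10.5,1],[0,0,0,0.2,0.1,10.5,1]]]'

```text
time: 56.18
ee_pos: [0.417, -0.4731, 0.2209]
tcp_rot: [0.943, 0.333, -0.001, 0.001]
wrist_force: [-0.7, 0.2, 5.7]
opening: 0.614
```

Request:
send_rows --deltas '[[[0,0,0,0,0,-17.8,1],[0,0,0,0,0,-17.8,1],[0,0,0,0,0,-17.8,1],[0,0,0,0,0,-17.8,1],[0,0,0,0,0,-17.8,1],[0,0,0,0,0,-17.8,1],[0,0,0,0,0,-17.8,1]]]'

```text
time: 56.77
ee_pos: [0.417, -0.4726, 0.3978]
tcp_rot: [0.943, 0.333, -0.002, 0.0]
wrist_force: [-1.0, -0.6, -1.3]
opening: 0.616
```

Request:
send_rows --deltas '[[[0,0,0.33,30.3,-19.5,-1,1],[0,0,0.33,30.3,-19.5,-1,1],[0,0,0.33,30.3,-19.5,-1,1],[0,0,0.33,30.3,-19.5,-1,1],[0,0,0.33,30.3,-19.5,-1,1],[0,0,0.33,30.3,-19.5,-1,1],[0,0,0.33,30.3,-19.5,-1,1],[0,0,0.33,30.3,-19.5,-1,1],[0,0,0.33,30.3,-19.5,-1,1],[0,0,0.33,30.3,-19.5,-1,1],[0,0,0.33,30.3,-19.5,-1,1],[0,0,0.33,30.3,-19.5,-1,1]]]'

```text
time: 57.77
ee_pos: [0.5298, -0.1316, 0.4056]
tcp_rot: [0.985, 0.173, -0.003, -0.0]
wrist_force: [0.3, 0.3, -1.1]
opening: 0.611
```

Run:
```python
from h import *
st()
plan([((.566,.185,.27),-181.2,0,1)])
```

```text
t 57.77 grasp [ 0.5289 -0.1318  0.2586] a [-0.006 -0.001 -1.   ] y [ 0.341 -0.94  -0.001] q [ 0.75  0.47 -0.77  1.78  0.37  1.05 -1.38] F [ 0.3  0.3 -1.1] op 53.8
[-0.0, 0.006, 0.369, 14.21, -28.52, -1.19] rows>=7.6 tcp [0.566 0.185 0.417]
```

Request:
send_rows --deltas '[[[0,0.006,0.369,14.2,-28.5,-1.2,1],[0,0.006,0.369,14.2,-28.5,-1.2,1],[0,0.006,0.369,14.2,-28.5,-1.2,1],[0,0.006,0.369,14.2,-28.5,-1.2,1],[0,0.006,0.369,14.2,-28.5,-1.2,1],[0,0.006,0.369,14.2,-28.5,-1.2,1],[0,0.006,0.369,14.2,-28.5,-1.2,1],[0,0.006,0.369,14.2,-28.5,-1.2,1],[0,0.006,0.369,14.2,-28.5,-1.2,1],[0,0.006,0.369,14.2,-28.5,-1.2,1],[0,0.006,0.369,14.2,-28.5,-1.2,1],[0,0.006,0.369,14.2,-28.5,-1.2,1]]]'

```text
time: 58.77
ee_pos: [0.567, 0.183, 0.4182]
tcp_rot: [1.0, -0.012, 0.001, 0.001]
wrist_force: [-0.5, -0.4, -1.0]
opening: 0.607
```

Run:
```python
from h import *
st()
plan([((.566,.185,.097),-181.2,0,1)])
```

```text
t 58.77 grasp [0.5674 0.1827 0.2712] a [ 0.002 -0.002 -1.   ] y [-0.024 -1.     0.002] q [ 0.13  0.53 -0.73  1.64  0.39  1.11 -2.29] F [-0.5 -0.4 -1. ] op 53.4
[0.002, -0.002, -0.003, -0.15, -0.24, 17.42] rows>=4.2 tcp [0.566 0.185 0.244]
```

Request:
send_rows --deltas '[[[0,0,0,-0.1,-0.2,8,1],[0,0,0,-0.1,-0.2,8,1],[0,0,0,-0.1,-0.2,15,1],[0,0,0,-0.1,-0.2,15,1],[0,0,0,-0.1,-0.2,17.2,1],[0,0,0,-0.1,-0.2,17.4,1],[0,0,0,-0.1,-0.2,17.4,1],[0,0,0,-0.1,-0.2,17.4,1],[0,0,0,-0.1,-0.2,17.4,-0.1],[0,0,0,-0.1,-0.2,17.4,-0.4],[0,0,0,-0.1,-0.2,17.4,-0.4],[0,0,0,-0.1,-0.2,17.4,-0.4]]]'

```text
time: 59.77
ee_pos: [0.5663, 0.1879, 0.2458]
tcp_rot: [1.0, -0.01, 0.002, -0.0]
wrist_force: [-0.3, 0.3, 0.1]
opening: 0.703
```

Request:
send_rows --deltas '[[[0,0,0,0,0,-3,-0.4],[0,0,0,0,0,-17,-0.4],[0,0,0,0,0,-17,-1],[0,0,0,0,0,-17,-1],[0,0,0,0,0,-17,-1],[0,0,0,0,0,-17,-1],[0,0,0,0,0,-17,-1]]]'

```text
time: 60.35
ee_pos: [0.5655, 0.1879, 0.4159]
tcp_rot: [1.0, -0.01, 0.003, -0.0]
wrist_force: [0.1, 0.3, -0.7]
opening: 0.997
```

Run:
```python
from h import *
st()
t=read_camera("top")[:,:,::-1];w=read_camera("wrist")[:,:,::-1]
cv2.imwrite("pics/t10.png",t);cv2.imwrite("pics/w10.png",w)
hsv=cv2.cvtColor(t,cv2.COLOR_BGR2HSV);m=cv2.inRange(hsv,(5,90,60),(20,255,255));m[:280]=0;m[:,:300]=0
c=max(cv2.findContours(m,0,2)[0],key=cv2.contourArea);r=cv2.minAreaRect(c);T=calibration("top")
W=np.array([ray(T,*p,.045)[:2] for p in cv2.boxPoints(r)]);print("box",W.mean(0).round(4),W.round(3).tolist())
plan([((.50,-.08,.25),-165,0,1),((.415,-.262,.25),-98.6,0,1)])
```

```text
t 60.35 grasp [0.5663 0.188  0.2689] a [ 0.005  0.    -1.   ] y [-0.02 -1.   -0.  ] q [ 0.12  0.53 -0.73  1.65  0.39  1.11 -2.3 ] F [ 0.1  0.3 -0.7] op 87.7
box [ 0.4158 -0.2624] [[0.399, -0.212], [0.447, -0.221], [0.433, -0.313], [0.384, -0.303]]
[0.001, -0.001, -0.281, -5.98, 26.87, 1.69] rows>=6.6 tcp [ 0.5   -0.08   0.397]
[0.0, 0.0, -1.159, -12.92, 15.38, 0.0] rows>=9.3 tcp [ 0.415 -0.262  0.397]
```

Request:
send_rows --deltas '[[[0,0,-0.28,-6,26.9,1.7,-1],[0,0,-0.28,-6,26.9,1.7,-1],[0,0,-0.28,-6,26.9,1.7,-1],[0,0,-0.28,-6,26.9,1.7,-1],[0,0,-0.28,-6,26.9,1.7,-1],[0,0,-0.28,-6,26.9,1.7,-1],[0,0,-0.28,-6,26.9,1.7,-1],[0,0,-0.28,-6,26.9,1.7,-1],[0,0,-0.28,-6,26.9,1.7,-1],[0,0,-0.28,-6,26.9,1.7,-1]]]'

```text
time: 61.28
ee_pos: [0.5001, -0.0789, 0.3971]
tcp_rot: [0.991, 0.13, 0.001, -0.001]
wrist_force: [0.5, 0.6, -0.3]
opening: 1.003
```

Request:
send_rows --deltas '[[[0,0,-1.159,-12.9,15.4,0,-1],[0,0,-1.159,-12.9,15.4,0,-1],[0,0,-1.159,-12.9,15.4,0,-1],[0,0,-1.159,-12.9,15.4,0,-1],[0,0,-1.159,-12.9,15.4,0,-1],[0,0,-1.159,-12.9,15.4,0,-1],[0,0,-1.159,-12.9,15.4,0,-1],[0,0,-1.159,-12.9,15.4,0,-1],[0,0,-1.159,-12.9,15.4,0,-1],[0,0,-1.159,-12.9,15.4,0,-1],[0,0,-1.159,-12.9,15.4,0,-1],[0,0,-1.159,-12.9,15.4,0,-1]]]'

```text
time: 62.28
ee_pos: [0.416, -0.2606, 0.3975]
tcp_rot: [0.759, 0.652, 0.002, 0.001]
wrist_force: [0.5, 0.4, 0.8]
opening: 0.997
```

Run:
```python
from h import *
st()
c=calibration("wrist");im=read_camera("wrist")[:,:,::-1];cv2.imwrite("pics/w11.png",im)
hsv=cv2.cvtColor(im,cv2.COLOR_BGR2HSV);m=cv2.inRange(hsv,(5,90,120),(20,255,255));m[300:]=0
k=max(cv2.findContours(m,0,2)[0],key=cv2.contourArea);r=cv2.minAreaRect(k);print(r)
W=np.array([ray(c,*p,.045)[:2] for p in cv2.boxPoints(r)]);print("box",W.mean(0).round(4),W.round(3).tolist())
plan([((.4155,-.2625,.040),-99.3,0,1)])
```

```text
t 62.28 grasp [ 0.4166 -0.2604  0.2505] a [ 0.004  0.001 -1.   ] y [ 0.989 -0.151  0.004] q [ 1.28  0.46 -1.02  1.92  0.46  1.02 -0.1 ] F [0.5 0.4 0.8] op 87.7
((313.5, 207.5), (103.0, 57.0), 90.0)
box [ 0.4166 -0.2612] [[0.4, -0.212], [0.447, -0.219], [0.435, -0.311], [0.384, -0.303]]
[0.003, -0.001, 0.01, -0.2, -0.08, 21.05] rows>=5.0 tcp [ 0.416 -0.262  0.187]
```

Request:
send_rows --deltas '[[[0,0,0.01,-0.1,0,21,-1],[0,0,0.01,-0.1,0,21,-1],[0,0,0.01,-0.1,0,21,-1],[0,0,0.01,-0.1,0,21,-1],[0,0,0.01,-0.1,0,21,-1],[0,0,0.01,-0.1,0,21,-1],[0,0,0.01,-0.1,0,21,-1],[0,0,0.01,-0.1,0,21,-1]]]'

```text
time: 63.0
ee_pos: [0.417, -0.2626, 0.1894]
tcp_rot: [0.762, 0.648, 0.002, 0.002]
wrist_force: [0.1, 0.3, 0.6]
opening: 1.0
```

Request:
send_rows --deltas '[[[0,0,0,0,0,0,1],[0,0,0,0,0,0,1],[0,0,0,0,0,0,1],[0,0,0,0,0,0,1],[0,0,0,0,0,0,1],[0,0,0,0,0,0,1],[0,0,0,0,0,0,1],[0,0,0,0,0,0,1]]]' --force 35

```text
time: 63.67
ee_pos: [0.4159, -0.263, 0.188]
tcp_rot: [0.762, 0.648, 0.001, 0.001]
wrist_force: [-1.8, -0.1, 5.5]
opening: 0.565
```

Request:
send_rows --deltas '[[[0,0,0,0,0,-19,1],[0,0,0,0,0,-19,1],[0,0,0,0,0,-19,1],[0,0,0,0,0,-19,1],[0,0,0,0,0,-19,1],[0,0,0,0,0,-19,1],[0,0,0,0,0,-19,1]]]'

```text
time: 64.25
ee_pos: [0.4151, -0.2631, 0.3781]
tcp_rot: [0.762, 0.648, 0.001, 0.002]
wrist_force: [-1.1, -0.5, -1.7]
opening: 0.566
```

Run:
```python
from h import *
st()
plan([((.48,-.02,.24),-150,0,1),((.585,.305,.24),-181.2,0,1)])
```

```text
t 64.25 grasp [ 0.4157 -0.2633  0.2311] a [ 0.004 -0.002 -1.   ] y [ 0.987 -0.161  0.005] q [ 1.26  0.49 -1.    1.94  0.49  0.98 -0.13] F [-1.1 -0.5 -1.7] op 49.8
[0.005, -0.001, 0.885, 25.04, 2.49, -0.9] rows>=7.1 tcp [ 0.48  -0.02   0.387]
[0.0, 0.0, 0.545, 25.34, -22.9, 0.0] rows>=8.2 tcp [0.585 0.305 0.387]
```

Request:
send_rows --deltas '[[[0,0,0.885,25,2.5,-0.9,1],[0,0,0.885,25,2.5,-0.9,1],[0,0,0.885,25,2.5,-0.9,1],[0,0,0.885,25,2.5,-0.9,1],[0,0,0.885,25,2.5,-0.9,1],[0,0,0.885,25,2.5,-0.9,1],[0,0,0.885,25,2.5,-0.9,1],[0,0,0.885,25,2.5,-0.9,1],[0,0,0.885,25,2.5,-0.9,1],[0,0,0.885,25,2.5,-0.9,1],[0,0,0.885,25,2.5,-0.9,1]]]'

```text
time: 65.17
ee_pos: [0.4795, -0.0211, 0.3856]
tcp_rot: [0.966, 0.26, 0.0, 0.0]
wrist_force: [-0.1, -0.4, -0.9]
opening: 0.564
```

Request:
send_rows --deltas '[[[0,0,0.545,25.3,-22.9,0,1],[0,0,0.545,25.3,-22.9,0,1],[0,0,0.545,25.3,-22.9,0,1],[0,0,0.545,25.3,-22.9,0,1],[0,0,0.545,25.3,-22.9,0,1],[0,0,0.545,25.3,-22.9,0,1],[0,0,0.545,25.3,-22.9,0,1],[0,0,0.545,25.3,-22.9,0,1],[0,0,0.545,25.3,-22.9,0,1],[0,0,0.545,25.3,-22.9,0,1],[0,0,0.545,25.3,-22.9,0,1],[0,0,0.545,25.3,-22.9,0,1]]]'

```text
time: 66.17
ee_pos: [0.5848, 0.3026, 0.3861]
tcp_rot: [1.0, -0.011, 0.001, 0.001]
wrist_force: [0.7, -0.7, -2.0]
opening: 0.563
```

Run:
```python
from h import *
st()
cv2.imwrite("pics/w12.png",read_camera("wrist")[:,:,::-1])
plan([((.585,.305,.065),-181.2,0,1)])
```

```text
t 66.17 grasp [0.5851 0.3023 0.2391] a [ 0.002 -0.002 -1.   ] y [-0.022 -1.     0.002] q [-0.11  0.66 -0.67  1.5   0.44  1.13 -2.46] F [ 0.7 -0.7 -2. ] op 49.5
[0.002, -0.003, -0.002, -0.05, -0.3, 17.45] rows>=4.2 tcp [0.585 0.305 0.212]
```

View pics/w12.png

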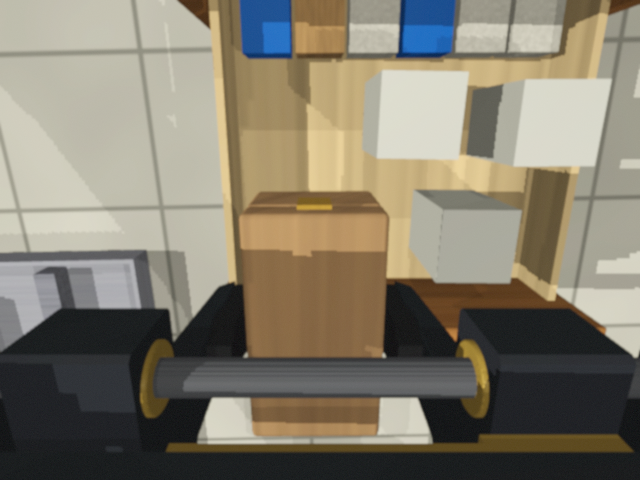

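Request:
send_rows --deltas '[[[0,0,0,0,-0.3,8,1],[0,0,0,0,-0.3,8,1],[0,0,0,0,-0.3,13,1],[0,0,0,0,-0.3,15,1],[0,0,0,0,-0.3,16,1],[0,0,0,0,-0.3,16.8,1],[0,0,0,0,-0.3,16.8,1],[0,0,0,0,-0.3,16.8,1]]]'

```text
time: 66.88
ee_pos: [0.5858, 0.3077, 0.221]
tcp_rot: [1.0, -0.011, 0.003, -0.001]
wrist_force: [0.4, 0.3, -1.4]
opening: 0.565
```

Run:
```python
from h import *
st()
```

```text
t 66.88 grasp [0.5867 0.3079 0.074 ] a [ 0.006  0.001 -1.   ] y [-0.021 -1.    -0.001] q [-0.18  0.86 -0.57  1.58  0.57  0.87 -2.56] F [ 0.4  0.3 -1.4] op 49.7
```

Request:
send_rows --deltas '[[[0,0,0,0,0.2,0.5,1],[0,0,0,0,0.2,0.8,1],[0,0,0,0,0.2,1.0,1],[0,0,0,0,0.2,1.0,1],[0,0,0,0,0.2,1.0,1],[0,0,0,0,0.2,1.0,-0.25],[0,0,0,0,0.2,1.0,-0.3],[0,0,0,0,0.2,1.0,-0.3]]]'

```text
time: 67.55
ee_pos: [0.5848, 0.306, 0.2092]
tcp_rot: [1.0, -0.01, 0.002, -0.0]
wrist_force: [-0.1, 0.9, -0.3]
opening: 0.649
```

Run:
```python
from h import *
st()
```

```text
t 67.55 grasp [0.5853 0.3061 0.0622] a [ 0.003  0.    -1.   ] y [-0.02 -1.   -0.  ] q [-0.18  0.87 -0.57  1.59  0.58  0.85 -2.56] F [-0.1  0.9 -0.3] op 57.1
```

Request:
send_rows --deltas '[[[0,0,0,0,0,-2,-0.3],[0,0,0,0,0,-5,-0.3],[0,0,0,0,0,-18,-0.3],[0,0,0,0,0,-18,-0.3],[0,0,0,0,0,-18,-0.3],[0,0,0,0,0,-18,-0.3],[0,0,0,0,0,-18,-0.3],[0,0,0,0,0,-18,-0.3]]]'

```text
time: 68.22
ee_pos: [0.5841, 0.3056, 0.3886]
tcp_rot: [1.0, -0.01, 0.002, 0.0]
wrist_force: [0.0, -1.0, -0.5]
opening: 0.648
```

Run:
```python
from h import *
st()
# push pose: closed fingers against panel front (x~.496) above handle or the handle itself
plan([((.43,.20,.27),-181.2,0,1),((.43,.236,.105),-181.2,0,1)])
```

```text
t 68.22 grasp [0.5846 0.3055 0.2416] a [ 0.003 -0.001 -1.   ] y [-0.02 -1.    0.  ] q [-0.11  0.66 -0.67  1.5   0.44  1.13 -2.46] F [ 0.  -1.  -0.5] op 57.1
[0.0, -0.003, 0.0, -15.18, 10.88, -2.88] rows>=4.5 tcp [0.43  0.2   0.417]
[0.0, 0.0, 0.0, -0.08, -3.6, 16.5] rows>=4.0 tcp [0.43  0.236 0.252]
```

Request:
send_rows --deltas '[[[0,0,0,-15.5,7,-2.9,1],[0,0,0,-15.5,7,-2.9,1],[0,0,0,-15.5,7,-2.9,1],[0,0,0,-15.5,7,-2.9,1],[0,0,0,-15.5,7,-2.9,1],[0,0,0,-15.5,7,-2.9,1],[0,0,0,-15.5,7,-2.9,1],[0,0,0,-15.5,7,-2.9,1],[0,0,0,-15.5,7,-2.9,1],[0,0,0,-15.5,7,-2.9,1]]]'

```text
time: 69.05
ee_pos: [0.4287, 0.2394, 0.4171]
tcp_rot: [1.0, -0.01, 0.001, -0.0]
wrist_force: [0.2, 0.0, 0.9]
opening: 0.006
```

Run:
```python
from h import *
st()
plan([((.425,.237,.092),-181.2,0,1)])
t=read_camera("top")[:,:,::-1];cv2.imwrite("pics/t13.png",t)
```

```text
t 69.05 grasp [0.4291 0.2395 0.2701] a [ 0.002  0.001 -1.   ] y [-0.021 -1.    -0.001] q [ 0.05  0.35 -0.79  1.9   0.29  1.   -2.46] F [0.2 0.  0.9] op 0.5
[-0.001, -0.002, 0.0, -0.41, 0.26, 17.81] rows>=4.3 tcp [0.425 0.237 0.239]
```

Request:
send_rows --deltas '[[[0,0,0,-0.4,0.2,17.8,1],[0,0,0,-0.4,0.2,17.8,1],[0,0,0,-0.4,0.2,17.8,1],[0,0,0,-0.4,0.2,17.8,1],[0,0,0,-0.4,0.2,17.8,1],[0,0,0,-0.4,0.2,17.8,1],[0,0,0,-0.4,0.2,17.8,1]]]'

```text
time: 69.68
ee_pos: [0.4249, 0.2378, 0.2405]
tcp_rot: [1.0, -0.01, 0.002, -0.0]
wrist_force: [0.6, 0.5, 1.3]
opening: 0.002
```

Request:
send_rows --deltas '[[[0,0,0,0.6,0,0,1],[0,0,0,1.2,0,0,1],[0,0,0,1.8,0,0,1],[0,0,0,2.4,0,0,1],[0,0,0,3.1,0,0,1],[0,0,0,3.9,0,0,1],[0,0,0,4.7,0,0,1],[0,0,0,5.5,0,0,1],[0,0,0,6.4,0,0,1],[0,0,0,7.3,0,0,1],[0,0,0,8.2,0,0,1],[0,0,0,9.0,0,0,1]]]'

```text
time: 70.68
ee_pos: [0.5154, 0.2352, 0.2398]
tcp_rot: [1.0, -0.01, 0.002, -0.0]
wrist_force: [-2.5, 0.5, 0.9]
opening: 0.003
```

Run:
```python
from h import *
st()
t=read_camera("top")[:,:,::-1];cv2.imwrite("pics/t14.png",t)
```

```text
t 70.68 grasp [0.516  0.2352 0.0928] a [ 0.003  0.    -1.   ] y [-0.021 -1.    -0.   ] q [-0.07  0.71 -0.59  1.84  0.55  0.76 -2.55] F [-2.5  0.5  0.9] op 0.3
```

Request:
send_rows --deltas '[[[0,0,0,0.8,0,0,1],[0,0,0,1.7,0,0,1],[0,0,0,2.6,0,0,1],[0,0,0,3.5,0,0,1],[0,0,0,4.4,0,0,1],[0,0,0,5.3,0,0,1],[0,0,0,6.2,0,0,1],[0,0,0,7.1,0,0,1],[0,0,0,8.0,0,0,1],[0,0,0,8.8,0,0,1],[0,0,0,9.5,0,0,1],[0,0,0,10.0,0,0,1]]]'

```text
time: 71.73
ee_pos: [0.6155, 0.2329, 0.2404]
tcp_rot: [1.0, -0.011, 0.002, 0.0]
wrist_force: [-2.0, -0.9, -1.8]
opening: 0.003
```

Request:
send_rows --deltas '[[[0,0,0,0.4,0,0,1],[0,0,0,0.8,0,0,1],[0,0,0,1.2,0,0,1],[0,0,0,1.6,0,0,1],[0,0,0,2.0,0,0,1],[0,0,0,2.4,0,0,1],[0,0,0,2.8,0,0,1],[0,0,0,3.2,0,0,1],[0,0,0,3.5,0,0,1],[0,0,0,3.5,0,0,1]]]'

```text
time: 72.57
ee_pos: [0.6503, 0.2323, 0.2406]
tcp_rot: [1.0, -0.011, 0.002, -0.0]
wrist_force: [0.1, -0.3, -1.0]
opening: 0.005
```

Run:
```python
from h import *
st()
t=read_camera("top")[:,:,::-1];cv2.imwrite("pics/t15.png",t)
```

```text
t 72.57 grasp [0.651  0.2324 0.0936] a [ 0.005  0.    -1.   ] y [-0.021 -1.    -0.001] q [-0.05  0.87 -0.57  1.49  0.54  0.94 -2.38] F [ 0.1 -0.3 -1. ] op 0.5
```

Creep in small steps until the stop shows in the force.

Request:
send_rows --deltas '[[[0,0,0,0.2,0,0,1],[0,0,0,0.4,0,0,1],[0,0,0,0.6,0,0,1],[0,0,0,0.8,0,0,1],[0,0,0,0.8,0,0,1]]]'

```text
time: 73.03
ee_pos: [0.6579, 0.2323, 0.2406]
tcp_rot: [1.0, -0.01, 0.002, -0.0]
wrist_force: [-0.7, 0.5, 0.4]
opening: 0.004
```

Request:
send_rows --deltas '[[[0,0,0,0.15,0,0,1],[0,0,0,0.3,0,0,1],[0,0,0,0.4,0,0,1],[0,0,0,0.4,0,0,1]]]'

```text
time: 73.37
ee_pos: [0.6616, 0.2322, 0.2404]
tcp_rot: [1.0, -0.01, 0.002, -0.0]
wrist_force: [-0.9, 0.3, 0.3]
opening: 0.003
```

Request:
send_rows --deltas '[[[0,0,0,0.15,0,0,1],[0,0,0,0.3,0,0,1],[0,0,0,0.4,0,0,1],[0,0,0,0.4,0,0,1]]]'

```text
time: 73.7
ee_pos: [0.6641, 0.2324, 0.2403]
tcp_rot: [1.0, -0.01, -0.0, 0.001]
wrist_force: [-8.1, -1.6, 5.6]
opening: 0.007
```

Request:
send_rows --deltas '[[[0,0,0,0.1,0,0,1],[0,0,0,0.2,0,0,1],[0,0,0,0.2,0,0,1]]]'

```text
time: 73.95
ee_pos: [0.6648, 0.2325, 0.2403]
tcp_rot: [1.0, -0.01, -0.002, 0.001]
wrist_force: [-13.9, -3.7, 9.9]
opening: 0.001
```

Request:
send_rows --deltas '[[[0,0,0,-1,0,0,1],[0,0,0,-3,0,0,1],[0,0,0,-6,0,0,1],[0,0,0,-9,0,0,1],[0,0,0,-12,0,0,1],[0,0,0,-12,0,-12,1],[0,0,0,-16,0,-20,1],[0,0,0,-20,12,-20,1],[0,0,0,-20,20,-20,1],[0,0,0,-20,30,-20,1],[0,0,0,-20,30,-20,1],[0,0,0,-20,30,-20,1]]]'

```text
time: 74.95
ee_pos: [0.4842, 0.0532, 0.4045]
tcp_rot: [1.0, -0.01, 0.003, 0.0]
wrist_force: [0.7, -1.5, -0.5]
opening: 0.007
```

Run:
```python
from h import *
st()
t=read_camera("top")[:,:,::-1];s=read_camera("scene")[:,:,::-1];cv2.imwrite("pics/t16.png",t)
out=np.zeros((600,800,3),np.uint8)
out[:300,:400]=cv2.resize(s,(400,300));out[300:,:400]=cv2.resize(t,(400,300));out[:,400:]=cv2.resize(t[10:310,30:230],(400,600))
cv2.imwrite("pics/m4.png",out)
```

```text
t 74.95 grasp [0.4849 0.0531 0.2575] a [ 0.005 -0.001 -1.   ] y [-0.02  -1.     0.001] q [ 0.42  0.35 -0.75  1.93  0.29  0.97 -2.06] F [ 0.7 -1.5 -0.5] op 0.6
```

View pics/m4.png

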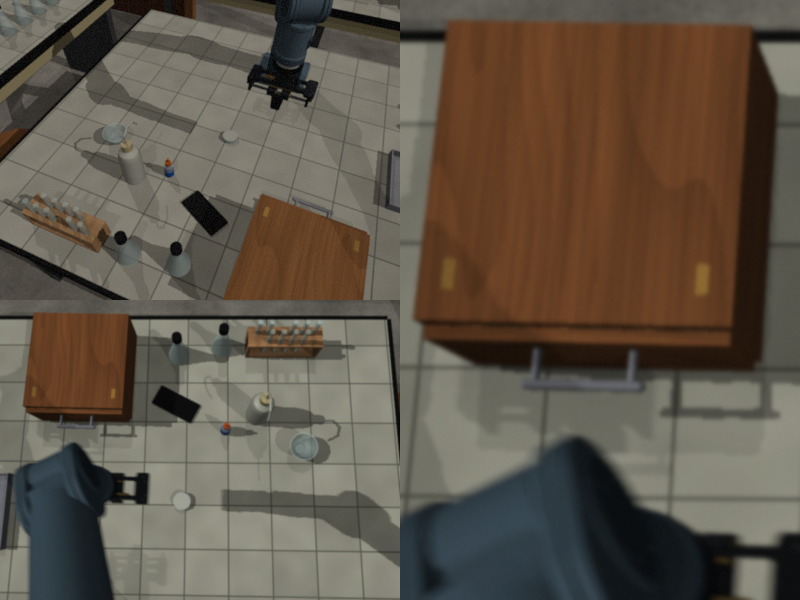

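Run:
```python
from h import *
T=calibration("top")
print("handle",ray(T,122.5,202.5,.095),"roof edge",ray(T,30+150/2,10+325/2,.13),"panel front",ray(T,30+150/2,10+343/2,.117))
finish_job()
```

```text
handle [0.67766731 0.23240989 0.095     ] roof edge [0.7266974  0.25500799 0.13      ] panel front [0.71296222 0.25952351 0.117     ]
the job is handed in; nothing more can be done
```

The three jars and the slide box are in the drawer, the drawer is shut, and I handed the job in at about 75 s. I had no verdict back and did not look inside once the drawer was shut.

**Jars:** I turned each jar over in two quarter turns on the bench, regripped it from above and set it mouth down on the drawer floor. One jar was knocked a few centimetres aside partway through the run; I measured its new place before picking it up. The last look into the drawer, just before the box went down, showed all three jars base up.

**Slide box:** It was lowered until the grip height matched the box resting on the floor. I then let go and took no picture of it in place.

**Drawer:** I pushed on the handle until it met a firm stop, where the force rose from about 1 N to 14 N. The last top view put the handle at x = 0.678, exactly where the handle should be when the drawer is shut. The front panel looked flush with the cabinet to within about 2 mm.

**Other things:** In the last pictures the bottles, bowl, dish and phone were upright and looked to be where they started, though I did not measure them again. The arm was clear of everything. Nothing I checked failed or disagreed.

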